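# Lock the levelling screw of the can rack

### The arm

A 6-joint arm with a two-finger parallel gripper is mounted at the origin on the work surface. World frame = base frame: x ahead of the robot, y to its left, z up, the work surface at z = 0. Lengths are in m, angles in degrees, forces in N, time in s.
With the tool pointing down it reaches from about 0.4 to 0.825 m from the base axis. Payload 7 kg.
Tool frame: the origin (TCP) lies midway between the tips of the shut fingers; the grasp point (between the pads) lies 19 mm behind it (grip_depth is the distance from the TCP to the grasp point, in m); z points along the fingers, y is the direction in which the jaws open and shut (so a half turn about z gives the same grasp; the last joint's range is limited). The gripper opens to 88 mm and grips with 3 to 60 N. Pads are 19 mm wide; open, the fingers measure 130 mm over their backs; the gripper's body (78 mm by 193 mm) begins 47 mm behind the grasp point.
Start: joints at [84.231, 20.546, 0.682, 0, -70.136, -16.507], TCP at [0.256, 0.625, 0.227] pointing down, gripper open.
Joint ranges: [-176.03, 176.03], [-82.01, 121.73], [-58.28, 71.71], [-173.87, 95.51], [-174.79, -0.11], [-173.66, 173.66]. Speed limits (degrees/s): [136.94, 136.94, 172.46, 180, 180, 180].

### API

Orientations are given as [roll, pitch, yaw] about the fixed x, y, z axes, in that order (R = Rz(yaw) Ry(pitch) Rx(roll)).
In Python, from plant import * gives the robot as it stands.
- The arm moves only by the shell command python3 -m inch 'ROWS'. ROWS is JSON, a list of rows, each an object of numbers: "ax", "ay", "az": the turn, a rotation vector about the tool's x, y, z in degrees; "dx", "dy", "dz": the shift along the tool's x, y, z in mm; "fingers": the finger opening in mm, from 0 to 87.6. In form: [{"ax": .., "ay": .., "az": .., "dx": .., "dy": .., "dz": .., "fingers": ..}, ...]. A call has 1 to 8 rows; each row is the pose to reach, as a shift and turn from the pose commanded when the call began, along the tool's axes at that moment; what a row does not reach only later rows make up. A row lasts 1/8 s, in which the tool goes at most 62.5 mm and 10.7 degrees, less where a joint would pass 70% of its speed; a pose out of reach is approached as far as the arm can. A call with a gripper value outside its range is refused whole. The fingers move at their own pace and stop on an object; the grip force is fixed at half the most. Time passes only in rows, so rows that repeat a pose let the fingers close. It gives the time, the measured TCP pose, the force and the opening at its end, in the units of the state.
- get_obs(): the state, without advancing time (a new reading comes with each control period).
- snapshot(name): name is "scene" or "side" or "wrist"; returns a dict with "image" (400x640x3 uint8, red, green, blue), "fx", "fy", "cx", "cy" (pixels), "rvec" (rotation vector, rad) and "tvec" (3), from world to camera coordinates, as OpenCV has them. Camera axes: x right, y down, z forward; pixel columns grow to the right and rows downward; lengths in m; the calibration is good to about 2 mm. A picture is of the moment at which its call begins. There is no depth.
- close_job(): hands the job in, once; it reports no verdict.
Trained networks look in the newest picture that a camera, given by its name, has taken for a name from the list of things; names that differ only in an ending like _2 or _b are one class to them, and where a whole thing is asked for, a point or a joint stands for the part that bears it (a point fixed in the world has none). Each returns a list of dicts, best first, with "score" (0 to 1); they miss things now and then, are a little off and sometimes report something else, mostly with a low value. They report only what shows in the picture. A call takes as long as a camera call.
- search_frame(target, camera): "bbox" ([centre column, centre row, width, height] in pixels, round what is visible of it).
- trace(target, camera): "mask" (400x640 bool, what is visible of it) and "bbox" ([centre column, centre row, width, height] in pixels, round what is visible of it).
- landmark_of(target, camera): "position" ([column, row] in pixels: a listed point, or the origin of a listed thing).
The state is a dict: "clock": time; "joint_pos": joint angles; "qvel": joint speeds; "tau": joint torques, N m; "tool_pos": TCP position; "orientation": TCP orientation; "force": force on the tool from outside, world axes, zero at the start; "moment": the same for the moment, N m; "opening": finger opening in m.
Only numpy, scipy, OpenCV 4.12 (cv2) and the standard library are available. Lean on these libraries where they do the work, as an engineer would, in place of code of your own. Each camera call takes 0.05 s, during which the arm holds its last target.

### The job

The levelling screw of the can rack is set; lock it with its jam nut (the hexagon nut with a lever). Fit the holding key over the screw's square head, fully down, with its arm just beside the stop pin so that the pin will stop it turning clockwise; then push the jam nut's lever clockwise (seen from above) until the nut is firmly tight, with a steady push of about 15 N and never over 25 N, without losing the screw's setting. Leave the key on the screw and the other goods on the table where they are.

Things in the scene. Friction and masses are not known exactly. Their poses are not given: they have to be found in the camera images.
- rack: Fixed sloping can rack. Origin on the table, on the levelling screw's vertical axis; z up, x along the tray, away from the robot. Steel ear x -50 to 68, y -95 to 95, top 50 mm high; tray from x = 62 mm, its tins 125 (near) to 160 mm high. An upright stop pin, 12 mm thick, stands on the ear at x 17.5, y 75 mm, 143 mm high. Position and yaw vary.
- screw (a joint): Turn of the screw, rad, clockwise from above positive. 0: head square to the rack's x, y. Starts within 0.04 of 0; setting kept within +-0.3. It turns stiffly (0.25 N m): unheld, it is dragged round once the nut bears, and the setting is lost. With the key on it drifts 0.1 to 0.25 before the arm meets the pin and play is taken up.
- screw_head (a point): Centre of the top of the screw's 28 mm square steel head, 131 mm above the table; the head is 26 mm tall, its top 6 mm a round taper from 28 to 21 mm across. Axes turn with the screw (parallel to the rack's at joint 0).
- nut_knob (a point): Centre of the upright black knob at the end of the jam nut's lever: 18 mm thick, 76 to 126 mm above the table (this point at 104 mm), 90 mm from the screw's axis. Push it sideways round its circle. It starts on the ear's -y side, runs freely (1 N) clockwise for 0.6 to 1.3 rad, differently each time, until the nut bears, then 0.1 to 0.25 more as the screw is caught, ending towards -x.
- key_tab (a point): Loose steel holding key (280 g), socket down: centre of its upright tab, 14 (key x) by 24 (y) by 37 mm tall, 46.5 mm above the underside; grip it across x. Body 45 mm square, 28 tall; arm 16 wide, 12 thick, level with its top, reaches 92 mm along +y; stub 28 wide to 56 mm along -y. On the screw its axes parallel the rack's: arm along rack +y, on the pin's -x side, 3.5 mm clear.
- key_socket (a point): Centre of the ceiling of the key's square socket (31 mm wide, 20 mm deep, open below), 26.5 mm below the tab's centre. It meets the top of the screw head when the key is fully down; the tab's centre is then 157.5 mm above the table.
- tin: Bystander: standing tin, 74 mm across, 110 mm tall, origin under its centre. It and the key swap sides from run to run.
- tape: Bystander: roll of tape, 84 mm across, 24 mm tall, in front of the ear.
- wrench: Bystander: flat wrench, 150 mm long, in front of the ear; origin under its middle.
- spare_foot: Bystander: spare levelling foot, 52 mm puck with a stud, 72 mm tall, on the table left of the ear.
- key_arm (a point): Point inside the key's arm, 80 mm along +y from the middle of the key, near the arm's free end; beside the stop pin when the key is on right.
- washer (a joint): Wind-up of the spring washer under the nut, rad: how hard the nut has been turned. 0 while loose; firmly tight: above 0.035, which takes 1 N m, or 11 N square to the lever at the knob, with the nut bearing and the screw held. When the lever is let go it springs back to about 0.015 and stays, as the nut keeps its grip.

How it is judged:
By the outcome, as a careful person would: the job done as asked, in the order asked, and still so for the second after the job is handed in, with the robot touching nothing.
It also fails if it takes over 61 s, if anything falls off the work surface, if the arm or the gripper's body presses on something with over 40 N, if the wrist force passes 120 N, or if a joint passes its speed limit or range.

## Working session

There is one attempt and no reset: what is moved stays moved. The work goes in short steps, Python scripts to look and compute and a shell command to move; the robot and the scene stay as the last step left them, time stands still between calls to the robot, and variables do not carry over. Pictures are saved under pics/ and viewed, and the job is handed in when it is done.

```bash
ls; mkdir -p pics
python3 - <<'E'
from plant import *
import cv2
o=get_obs(); print({k:o[k] for k in ['clock','tool_pos','orientation','force','opening']})
for n in ['scene','side','wrist']:
    s=snapshot(n); cv2.imwrite(f'pics/{n}0.png',s['image'][:,:,::-1])
E
```

```text
pics
{'clock': 0.0, 'tool_pos': array([0.25573052, 0.62414583, 0.22563891]), 'orientation': array([ 1.79906047e+02, -9.95460910e-03, -2.22830829e+01]), 'force': array([ 0.02332098, -0.65358325, -0.58215753]), 'opening': 0.08752611750150738}
```

View pics/scene0.png

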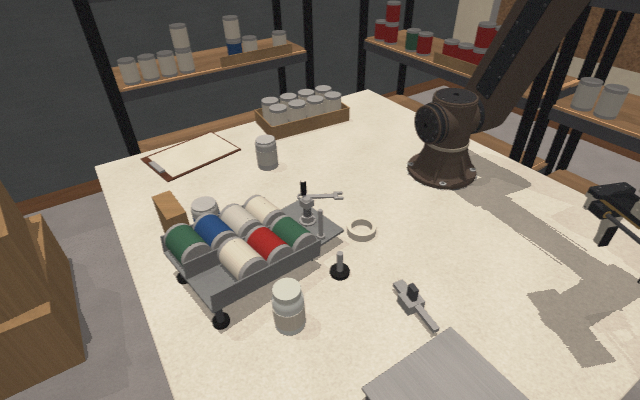

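View pics/side0.png

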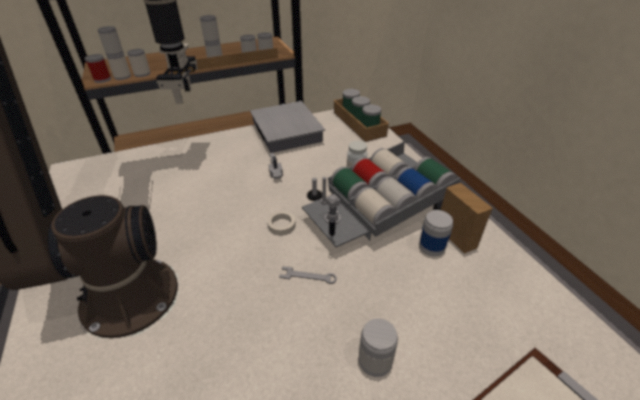

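View pics/wrist0.png

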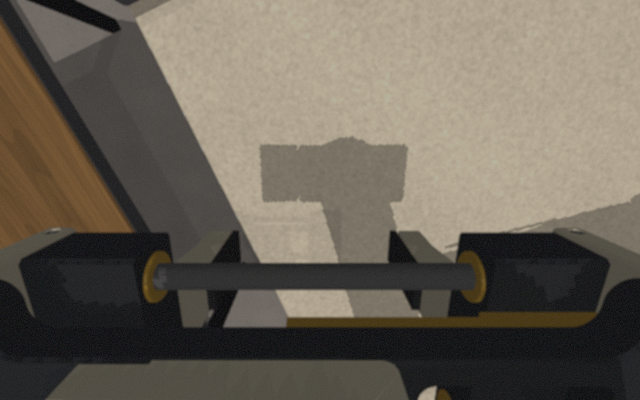

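The scene view shows the rack ear near (310,225), with the screw at (307,208), the knob at (303,188) and the pin at (320,222). The key lies at (412,298), its arm towards (435,328). Next I'll measure.

```bash
cat > h.py <<'E'
from plant import *
import numpy as np, cv2
from scipy.spatial.transform import Rotation as R
def ray(s,p):
    K=np.array([[s['fx'],0,s['cx']],[0,s['fy'],s['cy']],[0,0,1.]])
    Rm=cv2.Rodrigues(np.array(s['rvec'],float))[0]; t=np.array(s['tvec'],float).ravel()
    u=cv2.undistortPoints(np.array([[p]],float),K,None)[0,0]
    return -Rm.T@t, Rm.T@np.array([u[0],u[1],1])
def atz(s,p,z):
    c,d=ray(s,p); return c+d*(z-c[2])/d[2]
def tri(s1,p1,s2,p2):
    c1,d1=ray(s1,p1);c2,d2=ray(s2,p2)
    A=np.stack([d1,-d2],1);k=np.linalg.lstsq(A,c2-c1,rcond=None)[0]
    a=c1+k[0]*d1;b=c2+k[1]*d2
    return (a+b)/2,np.linalg.norm(a-b)
def proj(s,P):
    K=np.array([[s['fx'],0,s['cx']],[0,s['fy'],s['cy']],[0,0,1.]])
    return cv2.projectPoints(np.array(P,float).reshape(-1,3),np.array(s['rvec'],float),np.array(s['tvec'],float),K,None)[0][:,0]
E
python3 - <<'E'
from h import *
np.set_printoptions(precision=4,suppress=True)
S={n:snapshot(n) for n in ['scene','side']}
H=dict(rack=0,screw_head=.131,nut_knob=.104,key_tab=.0465,key_socket=.02,key_arm=.022,tin=0,tape=0,wrench=0,spare_foot=0)
for t,z in H.items():
    L={}
    for n in S:
        r=landmark_of(t,n)
        if r:
            L[n]=r[0]['position']; print(t,n,np.round(r[0]['position'],1),round(r[0]['score'],2),'atz',atz(S[n],r[0]['position'],z))
    if len(L)==2: print('   tri',*tri(S['scene'],L['scene'],S['side'],L['side']))
print(get_obs()['clock'])
E
```

```text
rack scene [305.8 233.2] 0.82 atz [0.5682 0.0143 0.    ]
rack side [313.3 196.4] 0.66 atz [0.5706 0.1915 0.    ]
   tri [0.5716 0.0933 0.0695] 0.07124763025618805
screw_head side [333.6 195.8] 0.77 atz [0.5667 0.0221 0.131 ]
nut_knob scene [301.  187.2] 0.56 atz [ 0.5326 -0.0629  0.104 ]
nut_knob side [331.5 226.1] 0.71 atz [ 0.5253 -0.0604  0.104 ]
   tri [ 0.5288 -0.0619  0.1036] 0.007657625724275142
key_tab scene [408.9 291.1] 0.68 atz [0.4994 0.361  0.0465]
key_tab side [275.5 161.9] 0.72 atz [0.4977 0.3657 0.0465]
   tri [0.4985 0.3621 0.0479] 0.0034998605930246446
key_socket scene [411.9 296.8] 0.91 atz [0.4875 0.363  0.02  ]
key_socket side [276.2 166.8] 0.61 atz [0.5005 0.3736 0.02  ]
   tri [0.4957 0.366  0.0274] 0.0062160227279383405
key_arm scene [429.9 325.7] 0.66 atz [0.5112 0.4432 0.022 ]
key_arm side [309.1 276.5] 0.73 atz [ 0.4342 -0.1306  0.022 ]
   tri [ 0.4261  0.2368 -0.3164] 0.2786177425479171
tin scene [267.4 163.2] 0.64 atz [ 0.4863 -0.3949  0.    ]
tin side [371.2 356.7] 0.78 atz [ 0.4872 -0.3694  0.    ]
   tri [ 0.4887 -0.3761  0.0104] 0.010486798446102659
tape scene [360.8 230.2] 0.83 atz [0.4286 0.0932 0.    ]
tape side [281.4 226.6] 0.77 atz [0.4299 0.0941 0.    ]
   tri [0.4294 0.0937 0.0007] 0.0006959669334288119
wrench scene [321.4 197.5] 0.63 atz [ 0.4367 -0.1046  0.    ]
wrench side [308.5 276.3] 0.67 atz [ 0.4388 -0.1126 -0.    ]
   tri [ 0.4373 -0.1088 -0.0029] 0.0054750342619468316
spare_foot scene [337.9 271.8] 0.83 atz [0.5763 0.1878 0.    ]
spare_foot side [277.  162.6] 0.69 atz [0.5182 0.4268 0.    ]
   tri [0.5474 0.2628 0.0809] 0.1410647737932205
1.25
```

```bash
python3 -m inch '[{"dx":54,"dy":25,"dz":-5,"az":10},{"dx":108,"dy":50,"dz":-10,"az":20},{"dx":162,"dy":75,"dz":-15,"az":30},{"dx":216,"dy":100,"dz":-20,"az":40},{"dx":270,"dy":125,"dz":-25,"az":50},{"dx":324,"dy":150,"dz":-30,"az":60},{"dx":324,"dy":150,"dz":-30,"az":70},{"dx":324,"dy":150,"dz":-30,"az":76}]'
python3 - <<'E'
from h import *
np.set_printoptions(precision=4,suppress=True)
S={n:snapshot(n) for n in ['scene','side','wrist']}
for n in S: cv2.imwrite(f'pics/{n}1.png',S[n]['image'][:,:,::-1])
w=S['wrist'];c,d=ray(w,[320,200]);o=get_obs();print(o['clock'],o['tool_pos'],o['orientation'],o['joint_pos'],'cam',c,d)
for t,z in dict(key_tab=.0465,key_socket=.02,key_arm=.022,spare_foot=0).items():
    for r in landmark_of(t,'wrist')[:1]: print(t,r['position'],r['score'],atz(w,r['position'],z))
for t in ['rack','screw_head','nut_knob']:
  for n in ['scene','side']:
    for r in landmark_of(t,n)[:2]: print(t,n,r['position'],r['score'],atz(S[n],r['position'],dict(rack=0,screw_head=.131,nut_knob=.104)[t]))
E
```

```text
1.4 [0.2559 0.6246 0.2266] [-179.9981   -0.0003  -22.2794] [ 84.2291  20.5459   0.6833   0.0009 -70.1357 -16.5088] cam [0.3259 0.5955 0.3855] [-0.2767  0.0911 -0.9569]
rack scene [307.9, 234.9] 0.64 [ 0.5669  0.0239 -0.    ]
rack side [330.6, 228.6] 0.93 [0.5632 0.0304 0.    ]
screw_head scene [306.9, 200.4] 0.95 [0.569  0.0318 0.131 ]
screw_head side [331.3, 195.5] 0.82 [0.5614 0.0257 0.131 ]
screw_head side [372.5, 356.7] 0.21 [ 0.4468 -0.4285  0.131 ]
nut_knob scene [301.0, 188.6] 0.59 [ 0.5362 -0.0569  0.104 ]
nut_knob side [330.2, 227.0] 0.44 [ 0.5208 -0.0622  0.104 ]$[0]: bad value
```

View pics/wrist1.png

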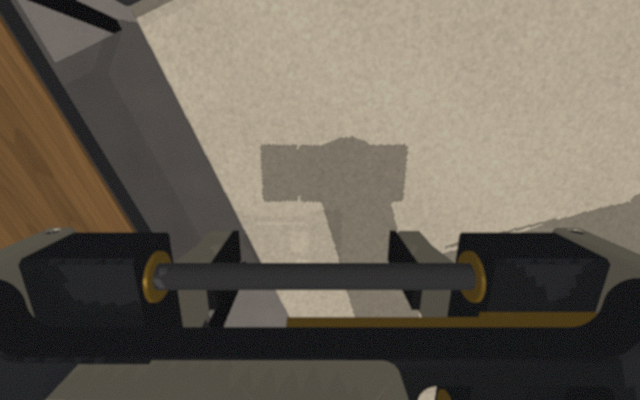

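```bash
python3 -m inch '[{"ax":0,"ay":0,"dx":54,"dy":25,"dz":-5,"az":10,"fingers":87},{"ax":0,"ay":0,"dx":108,"dy":50,"dz":-10,"az":20,"fingers":87},{"ax":0,"ay":0,"dx":162,"dy":75,"dz":-15,"az":30,"fingers":87},{"ax":0,"ay":0,"dx":216,"dy":100,"dz":-20,"az":40,"fingers":87},{"ax":0,"ay":0,"dx":270,"dy":125,"dz":-25,"az":50,"fingers":87},{"ax":0,"ay":0,"dx":324,"dy":150,"dz":-30,"az":60,"fingers":87},{"ax":0,"ay":0,"dx":324,"dy":150,"dz":-30,"az":70,"fingers":87},{"ax":0,"ay":0,"dx":324,"dy":150,"dz":-30,"az":76,"fingers":87}]'
cat > look.py <<'E'
from h import *
import sys
np.set_printoptions(precision=4,suppress=True)
tag=sys.argv[1]
w=snapshot('wrist');cv2.imwrite(f'pics/wrist{tag}.png',w['image'][:,:,::-1])
c,d=ray(w,[320,200]);o=get_obs();print(o['clock'],o['tool_pos'],o['orientation'],o['force'],o['opening'],'cam',c,d)
for a in sys.argv[2:]:
    t,z=a.split('=')
    for r in landmark_of(t,'wrist')[:1]: print(t,np.round(r['position'],1),round(r['score'],2),atz(w,r['position'],float(z)))
E
python3 look.py 2 key_tab=.0465 key_socket=.02 key_arm=.022
```

```text
clock: 2.9
tool_pos: [0.4996, 0.362, 0.2567]
orientation: [-180.0, 0.0, -98.6]
force: [-0.1, 0.6, 0.8]
opening: 0.087
2.95 [0.4993 0.3623 0.2567] [-179.9965    0.0112  -98.8435] [ 0.2908  0.5869 -1.3649] 0.08699248167216836 cam [0.4879 0.2866 0.4157] [ 0.0228  0.291  -0.9567]
key_tab [314.9 177.3] 0.86 [0.4988 0.3675 0.0465]
key_socket [317.4 169.5] 0.97 [0.4946 0.363  0.02  ]
key_arm [316.5 227. ] 0.89 [0.5082 0.446  0.022 ]
```

View pics/wrist2.png

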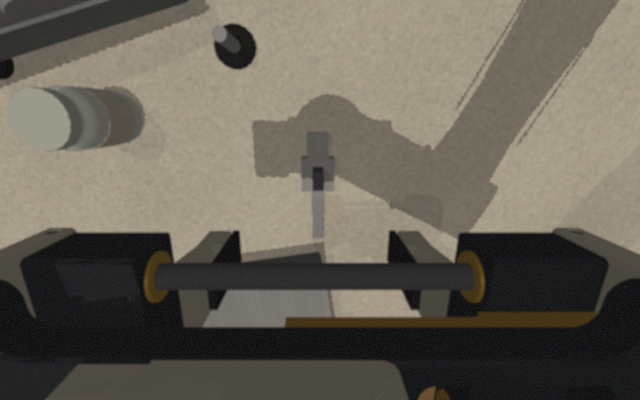

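Run:
```python
from h import *
w=snapshot('wrist')
a=atz(w,[317.5,131.5],.028);b=atz(w,[319,239],.028)
print(a,b,np.linalg.norm(b-a),np.degrees(np.arctan2(*(b-a)[[1,0]]))-90,a+(b-a)/np.linalg.norm(b-a)*.056, a*0+b-(b-a)/np.linalg.norm(b-a)*.092)
m=trace('key_tab','wrist')
if m:
    m=m[0]; print(m['score'],m['bbox'])
    ys,xs=np.nonzero(m['mask']); P=np.array([atz(w,p,.028)[:2] for p in zip(xs[::5],ys[::5])])
    q=P-P.mean(0);u=np.linalg.svd(q,full_matrices=False)[2][0];u*=np.sign(u[1]);print(P.mean(0),np.degrees(np.arctan2(u[1],u[0]))-90,(q@u).min(),(q@u).max())
c,s=np.mean(q@u),0
```

```text
[0.48662676 0.31285176 0.028     ] [0.5053497  0.46354297 0.028     ] 0.15184989701437063 -7.082533554993418 [0.4935315  0.36842445 0.028     ] [0.49400619 0.37224497 0.028     ]
0.92 [316.6, 184.6, 34.4, 104.4]
[0.49640855 0.37115581] -8.263143713387805 -0.058489891505706514 0.08960447278802268
```

```bash
python3 - <<'E'
from h import *
w=snapshot('wrist');print(atz(w,[40,118],.1),atz(w,[72,118],.1))
E
python3 -m inch '[{"ax":0,"ay":0,"dx":-5,"dy":6,"dz":55,"az":-1.3,"fingers":87},{"ax":0,"ay":0,"dx":-5,"dy":6,"dz":110,"az":-1.3,"fingers":87},{"ax":0,"ay":0,"dx":-5,"dy":6,"dz":150,"az":-1.3,"fingers":87},{"ax":0,"ay":0,"dx":-5,"dy":6,"dz":170,"az":-1.3,"fingers":87},{"ax":0,"ay":0,"dx":-5,"dy":6,"dz":170,"az":-1.3,"fingers":87}]'
python3 look.py 3 key_tab=.0465 key_arm=.022
```

```text
[0.77149906 0.25378309 0.1       ] [0.73844421 0.25849684 0.1       ]
clock: 3.88
tool_pos: [0.4928, 0.3681, 0.0849]
orientation: [179.9, -0.2, -96.9]
force: [0.6, -0.1, 1.1]
opening: 0.0869
3.925 [0.4935 0.3689 0.0864] [179.9828  -0.061  -96.9067] [0.4665 0.9342 0.3921] 0.0871001560528684 cam [0.4837 0.2929 0.2441] [ 0.0118  0.2886 -0.9577]
key_tab [309.9 224.1] 0.84 [0.4955 0.3696 0.0465]
key_arm [310.  298.5] 0.67 [0.5056 0.4487 0.022 ]
```

View pics/wrist3.png

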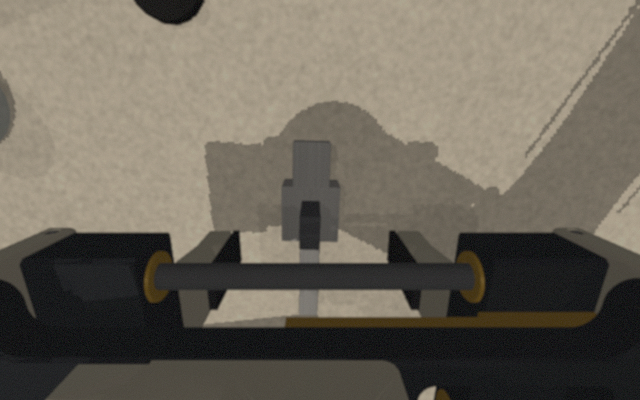

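Run:
```python
from h import *
w=snapshot('wrist')
for p,z in [([311,181],.028),([311,240],.028),([312,141],.028),([283,185],.028),([340,185],.028),([310,202],.065),([310.,248],.028)]: print(p,atz(w,p,z))
```

```text
[311, 181] [0.49316499 0.34457832 0.028     ]
[311, 240] [0.49923971 0.39362962 0.028     ]
[312, 141] [0.48870225 0.31455871 0.028     ]
[283, 185] [0.51501119 0.34512996 0.028     ]
[340, 185] [0.47133539 0.35040473 0.028     ]
[310, 202] [0.49408496 0.34983631 0.065     ]
[310.0, 248] [0.50093983 0.40065654 0.028     ]
```

```bash
python3 -m inch '[{"ax":0,"ay":0,"dx":0,"dy":-1,"dz":35,"az":0,"fingers":87},{"ax":0,"ay":0,"dx":0,"dy":-1,"dz":54.5,"az":0,"fingers":70},{"ax":0,"ay":0,"dx":0,"dy":-1,"dz":54.5,"az":0,"fingers":30},{"ax":0,"ay":0,"dx":0,"dy":-1,"dz":54.5,"az":0,"fingers":5},{"ax":0,"ay":0,"dx":0,"dy":-1,"dz":54.5,"az":0,"fingers":5},{"ax":0,"ay":0,"dx":0,"dy":-1,"dz":54.5,"az":0,"fingers":5}]'
python3 look.py 4 key_tab=.0465 key_arm=.022
```

```text
clock: 4.82
tool_pos: [0.4949, 0.3691, 0.033]
orientation: [-180.0, 0.1, -97.0]
force: [0.0, 0.5, -0.5]
opening: 0.0425
4.875 [0.4948 0.369  0.0328] [-179.9682    0.0538  -96.9732] [0.6191 0.2748 0.7499] 0.0388001626712338 cam [0.4853 0.2932 0.1919] [ 0.015   0.2924 -0.9565]
key_tab [311.4 258.6] 0.84 [0.4962 0.3708 0.0465]
```

View pics/wrist4.png

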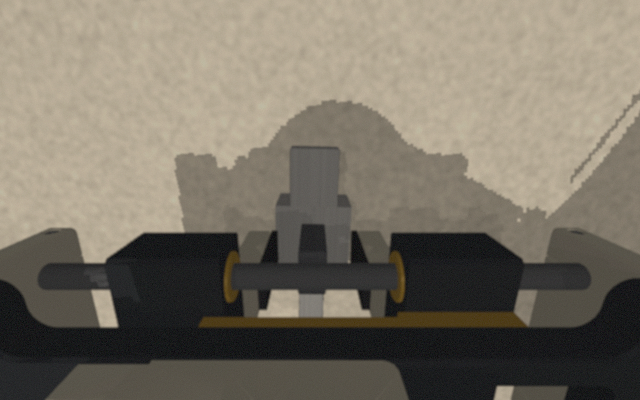

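Fingers straddle the tab at (313,245), still closing. Closing fully.

```bash
python3 -m inch '[{"ax":0,"ay":0,"dx":0,"dy":0,"dz":0,"az":0,"fingers":5},{"ax":0,"ay":0,"dx":0,"dy":0,"dz":0,"az":0,"fingers":5},{"ax":0,"ay":0,"dx":0,"dy":0,"dz":0,"az":0,"fingers":5},{"ax":0,"ay":0,"dx":0,"dy":0,"dz":0,"az":0,"fingers":5},{"ax":0,"ay":0,"dx":0,"dy":0,"dz":0,"az":0,"fingers":5},{"ax":0,"ay":0,"dx":0,"dy":0,"dz":0,"az":0,"fingers":5}]'
python3 look.py 5 key_tab=.0465 key_arm=.022
```

```text
clock: 5.72
tool_pos: [0.4946, 0.3686, 0.032]
orientation: [180.0, -0.0, -97.0]
force: [1.2, -1.5, -1.2]
opening: 0.0138
5.775 [0.4946 0.3686 0.032 ] [179.9957  -0.0034 -96.979 ] [ 0.7934  1.3568 -2.4302] 0.01417775338403831 cam [0.4852 0.293  0.191 ] [ 0.0142  0.2913 -0.9568]
key_tab [313.2 258.1] 0.86 [0.4948 0.3697 0.0465]
```

View pics/wrist5.png

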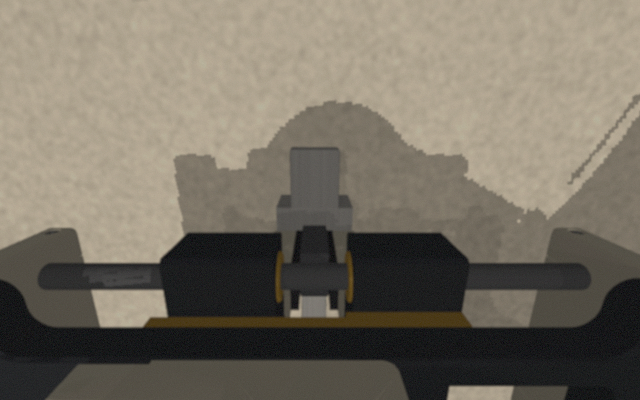

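```bash
python3 - <<'E'
from h import *
w=snapshot('wrist');o=get_obs()
Rt=R.from_euler('xyz',o['orientation'],degrees=True)
for p,z in [([315,148],.028),([314,198],.028),([350,205],.028),([276,205],.028),([315,226],.065),([313,299],.028)]:
    q=atz(w,p,z); print(p,q,Rt.inv().apply(q-o['tool_pos'])*1000)
E
python3 -m inch '[{"ax":0,"ay":0,"dx":0,"dy":0,"dz":-40,"az":0,"fingers":5},{"ax":0,"ay":0,"dx":0,"dy":0,"dz":-100,"az":0,"fingers":5},{"ax":0,"ay":0,"dx":0,"dy":0,"dz":-160,"az":0,"fingers":5},{"ax":0,"ay":0,"dx":0,"dy":0,"dz":-200,"az":0,"fingers":5},{"ax":0,"ay":0,"dx":0,"dy":0,"dz":-200,"az":0,"fingers":5}]'
python3 look.py 6 screw_head=.131 nut_knob=.104 key_socket=.2
```

```text
[315, 148] [0.48680392 0.31232272 0.028     ] [56.85000535  0.83833412  4.00494067]
[314, 198] [0.4908514  0.34096379 0.028     ] [27.92938792  0.2991049   4.0024277 ]
[350, 205] [0.47040793 0.34777264 0.028     ] [23.65367141 21.41815189  4.00439306]
[276, 205] [0.51349354 0.34251519 0.028     ] [ 23.63971521 -21.98703544   3.99960702]
[315, 226] [0.49072631 0.34355835 0.065     ] [ 25.37235724   0.74244694 -32.99774072]
[313, 299] [0.49975228 0.40867344 0.028     ] [-40.36005651  -0.31295243   3.99656678]
clock: 6.55
tool_pos: [0.4956, 0.3698, 0.2359]
orientation: [-179.8, 0.3, -97.0]
force: [0.9, 0.2, -3.0]
opening: 0.0137
6.6 [0.4945 0.3689 0.2332] [-179.9653    0.1305  -96.9817] [ 0.0863  0.3766 -3.7656] 0.014005611510009336 cam [0.4855 0.2933 0.3945] [ 0.0179  0.296  -0.9553]
key_socket [314.7 234.1] 0.59 [0.4959 0.3788 0.2   ]
```

View pics/wrist6.png

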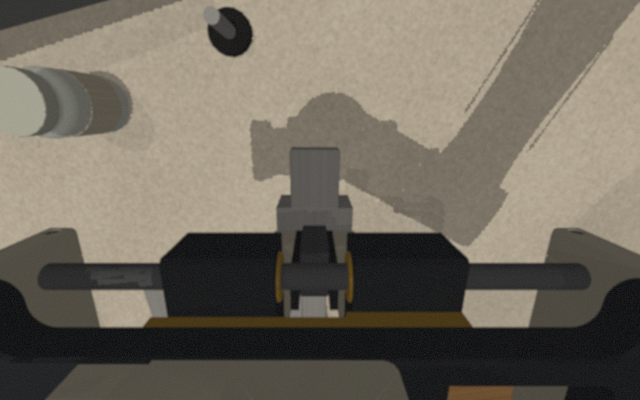

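```bash
python3 -m inch '[{"ax":0,"ay":0,"dx":35,"dy":-14,"dz":-10,"az":0,"fingers":5},{"ax":0,"ay":0,"dx":85,"dy":-34,"dz":-20,"az":0,"fingers":5},{"ax":0,"ay":0,"dx":135,"dy":-54,"dz":-25,"az":0,"fingers":5},{"ax":0,"ay":0,"dx":185,"dy":-76,"dz":-25,"az":0,"fingers":5},{"ax":0,"ay":0,"dx":215,"dy":-88,"dz":-25,"az":0,"fingers":5},{"ax":0,"ay":0,"dx":229,"dy":-94,"dz":-25,"az":0,"fingers":5},{"ax":0,"ay":0,"dx":229,"dy":-94,"dz":-25,"az":0,"fingers":5}]'
python3 look.py 7 screw_head=.131 nut_knob=.104 rack=0
```

```text
clock: 7.62
tool_pos: [0.5599, 0.1292, 0.2559]
orientation: [179.9, -0.1, -97.1]
force: [0.2, 0.4, -2.6]
opening: 0.0139
7.675 [0.5599 0.13   0.2561] [179.923   -0.0423 -97.0137] [ 0.1097 -0.1296 -1.3881] 0.01374267602806711 cam [0.5506 0.0537 0.415 ] [ 0.0129  0.2904 -0.9571]
screw_head [294.9  77.3] 0.89 [0.5635 0.0218 0.131 ]
rack [299.9  88.8] 0.78 [0.5648 0.0221 0.    ]
```

View pics/wrist7.png

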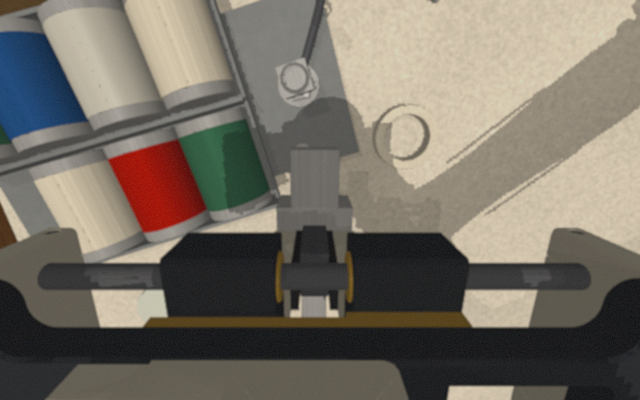

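Run:
```python
from h import *
w=snapshot('wrist')
cv2.imwrite('pics/crop7.png',cv2.resize(w['image'][0:200,200:400,::-1],None,fx=3,fy=3,interpolation=cv2.INTER_CUBIC))
for n in ['screw_head','rack','nut_knob']:
    for r in landmark_of(n,'wrist')[:2]: print(n,r)
g=cv2.cvtColor(w['image'],cv2.COLOR_RGB2GRAY)
l=cv2.createLineSegmentDetector().detect(g[:200,200:400])[0][:,0]
for a in l:
    if np.hypot(a[2]-a[0],a[3]-a[1])>20: 
        p,q=a[:2]+[200,0],a[2:]+[200,0]; P,Q=atz(w,p,.05),atz(w,q,.05)
        print(p.round(),q.round(),P[:2].round(4),Q[:2].round(4),np.degrees(np.arctan2(*(P-Q)[[1,0]])).round(1))
```

```text
screw_head {'position': [292.2, 74.6], 'score': 0.84}
rack {'position': [301.1, 89.8], 'score': 0.79}
[242. 102.] [200. 115.] [0.6341 0.0343] [0.6866 0.0423] -171.4
[397. 105.] [380. 119.] [0.4514 0.0598] [0.4718 0.073 ] -147.2
[370. 127.] [387. 106.] [0.4851 0.0816] [0.4627 0.0591] 45.2
[290. 193.] [290. 173.] [0.5932 0.1526] [0.5897 0.1263] 82.6
[200. 128.] [244. 116.] [0.6903 0.0574] [0.6341 0.0503] 7.2
[233.   7.] [254.   0.] [ 0.6254 -0.0648] [ 0.6013 -0.0682] 8.1
[200.  94.] [230.  88.] [0.6816 0.0196] [0.6447 0.0173] 3.4
[327.  18.] [345.  91.] [ 0.5239 -0.0419] [0.5109 0.0366] -80.6
[200. 110.] [241.  98.] [0.6853 0.037 ] [0.6338 0.0295] 8.3
[354. 104.] [365. 121.] [0.5014 0.0524] [0.4903 0.0737] -62.4
[301.  53.] [316.   0.] [ 0.5568 -0.0098] [ 0.5343 -0.0601] 65.9
[323.   9.] [309.  61.] [ 0.527  -0.0504] [ 0.5489 -0.0012] -113.9
[256. 126.] [247.  99.] [0.6219 0.0633] [0.6272 0.0318] 99.6
[245.  92.] [214.   0.] [0.6283 0.0235] [ 0.6441 -0.0734] 99.3
[240.  92.] [200. 105.] [0.6349 0.0232] [0.684  0.0313] -170.7
[200.  79.] [232.  76.] [0.6776 0.0037] [0.6406 0.0045] -1.3

[... 184 characters left out ...]
9.1
[276.  67.] [279.  91.] [0.5882 0.0006] [0.5885 0.0268] -90.6
[267. 190.] [249. 199.] [0.6221 0.1449] [0.6482 0.1541] -160.5
[244.  70.] [250.  92.] [ 6.25e-01 -5.00e-04] [0.6229 0.0236] -85.1
[225.  12.] [243.  69.] [ 0.6352 -0.0608] [ 0.6265 -0.0014] -81.7
[252. 134.] [269. 186.] [0.6294 0.0723] [0.6188 0.1395] -81.0
[340. 157.] [338. 189.] [0.5245 0.1132] [0.5304 0.1551] -98.0
[337. 149.] [291. 150.] [0.5273 0.1035] [0.5846 0.097 ] 173.6
[229.  77.] [203.   0.] [0.6435 0.0045] [ 0.6562 -0.0749] 99.1
[225. 177.] [222. 145.] [0.6728 0.1213] [0.6684 0.0817] 83.6
[307.  53.] [316.  24.] [ 0.5501 -0.0091] [ 0.5372 -0.037 ] 65.2
[218.  74.] [202.  27.] [0.6558 0.0007] [ 0.6638 -0.0496] 99.0
```

View pics/crop7.png

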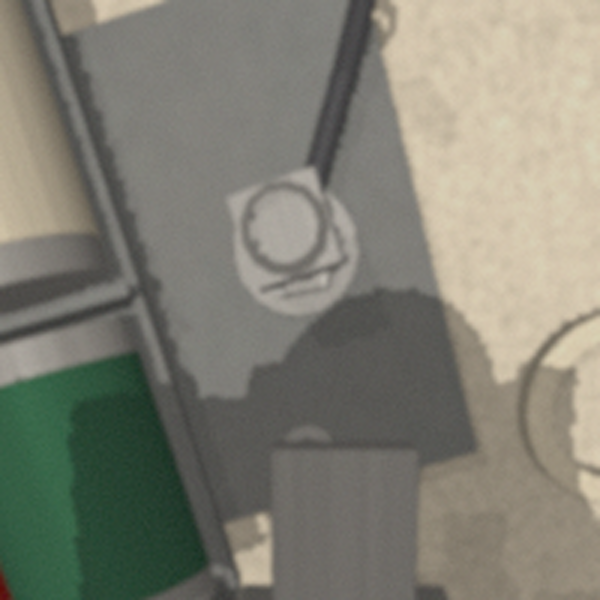

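```bash
cat > go.py <<'E'
from h import *
import sys
# go.py x y z yaw : print required dx dy dz az from current
o=get_obs(); x,y,z,yaw=map(float,sys.argv[1:5])
Rt=R.from_euler('xyz',o['orientation'],degrees=True)
Rd=R.from_euler('xyz',[180,0,yaw],degrees=True)
print('d',(Rt.inv().apply(np.array([x,y,z])-o['tool_pos'])*1000).round(1),'rot',np.degrees((Rt.inv()*Rd).as_rotvec()).round(2))
E
python3 - <<'E'
from h import *
w=snapshot('wrist')
for p in ([295.3,75],[294.9,77.3],[292.2,74.6]): print(atz(w,p,.131))
a=atz(w,[276.7,66.7],.125);b=atz(w,[306,55.7],.125);print(np.degrees(np.arctan2(*(a-b)[[1,0]])),np.linalg.norm(a-b))
E
python3 go.py .5632 .0206 .195 -80.7
```

```text
[0.56342046 0.02138698 0.131     ]
[0.56404834 0.02326424 0.131     ]
[0.56616254 0.02071667 0.131     ]
11.972182604513787 0.028517592310358837
d [108.7 -16.4  62. ] rot [  0.     0.   -16.23]
```

```bash
python3 -m inch '[{"ax":0,"ay":0,"dx":25,"dy":-4,"dz":8,"az":-4,"fingers":5},{"ax":0,"ay":0,"dx":60,"dy":-10,"dz":20,"az":-10,"fingers":5},{"ax":0,"ay":0,"dx":90,"dy":-14,"dz":40,"az":-15,"fingers":5},{"ax":0,"ay":0,"dx":106.7,"dy":-16.5,"dz":62,"az":-17,"fingers":5},{"ax":0,"ay":0,"dx":106.7,"dy":-16.5,"dz":62,"az":-17,"fingers":5},{"ax":0,"ay":0,"dx":106.7,"dy":-16.5,"dz":62,"az":-17,"fingers":5}]'
python3 look.py 8 key_tab=.2095
python3 - <<'E'
from h import *
for n in ['scene','side']:
    s=snapshot(n); x,y=(306,195) if n=='scene' else (332,190)
    cv2.imwrite(f'pics/c{n}8.png',cv2.resize(s['image'][y-60:y+60,x-60:x+60,::-1],None,fx=5,fy=5,interpolation=cv2.INTER_CUBIC))
E
python3 go.py .5635 .0226 .195 -80
```

```text
clock: 8.82
tool_pos: [0.5641, 0.0224, 0.1958]
orientation: [-179.9, -0.0, -80.0]
force: [-0.2, 0.6, -1.7]
opening: 0.0136
8.875 [0.5642 0.0227 0.1961] [-179.9078   -0.0003  -79.9679] [-0.0822 -0.4882 -1.9899] 0.013845566785322987 cam [ 0.5769 -0.0526  0.3548] [-0.0703  0.2828 -0.9569]
key_tab [312.2 259.4] 0.82 [0.5643 0.0249 0.2095]
d [0.1 0.5 0.9] rot [-0.08  0.01  0.06]
```

View pics/wrist8.png

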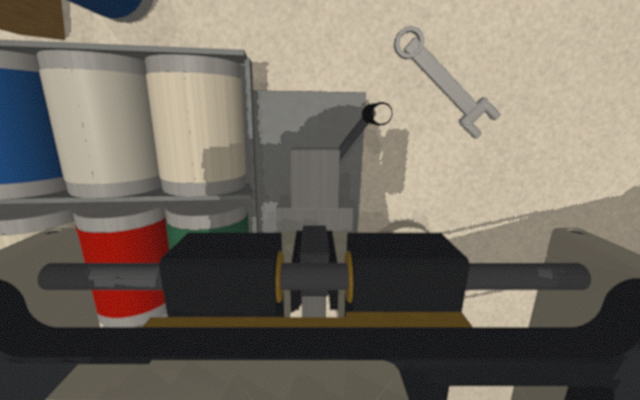

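View pics/cscene8.png

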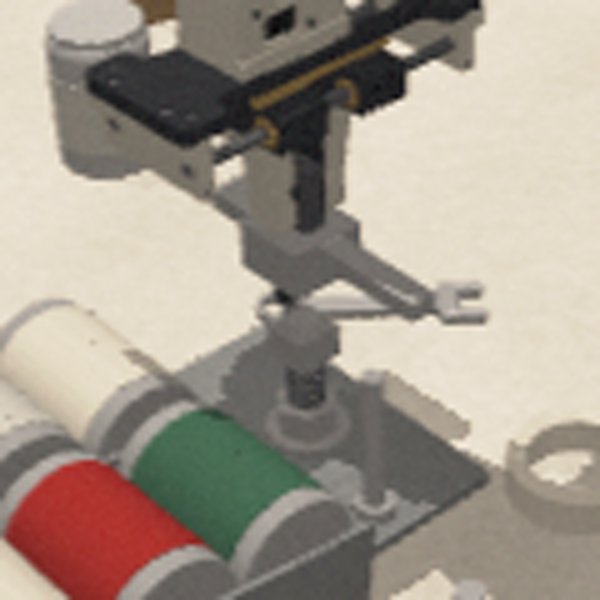

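View pics/cside8.png

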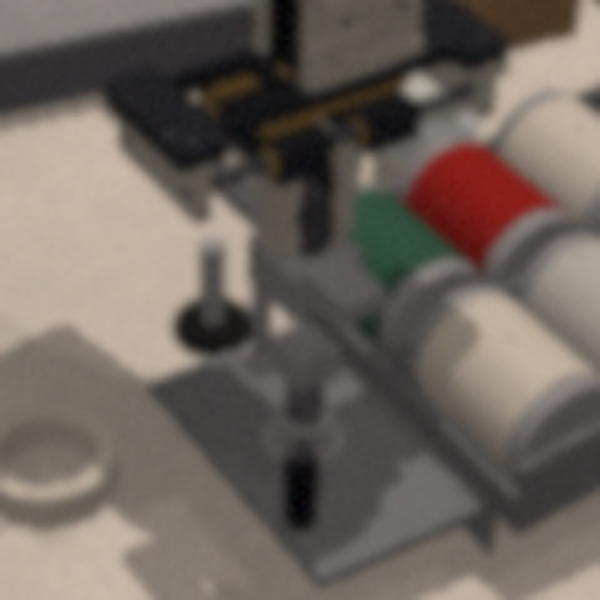

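Run:
```python
from h import *
np.set_printoptions(precision=4,suppress=True)
w=snapshot('wrist')
a,b=atz(w,[366,93],.05),atz(w,[360.5,225],.05);print(a,b,np.degrees(np.arctan2(*(b-a)[[1,0]]))-90)
a,b=atz(w,[256,92],.05),atz(w,[366,93.5],.05);print(a,b,np.degrees(np.arctan2(*(a-b)[[1,0]])))
g=cv2.cvtColor(w['image'],cv2.COLOR_RGB2GRAY)
l=cv2.createLineSegmentDetector().detect(g[:240,240:400])[0][:,0]
for a in l:
    if np.hypot(a[2]-a[0],a[3]-a[1])>20:
        p,q=a[:2]+[240,0],a[2:]+[240,0]; P,Q=atz(w,p,.05),atz(w,q,.05)
        print(p.round(),q.round(),P[:2].round(4),Q[:2].round(4),np.degrees(np.arctan2(*(P-Q)[[1,0]])).round(1))
r=landmark_of('nut_knob','wrist');print([(x['position'],x['score'],atz(w,x['position'],.104)) for x in r[:1]])
S={n:snapshot(n) for n in ['scene','side']}
for t in ['screw_head','key_socket','nut_knob']:
    L={}
    for n in S:
        for r in landmark_of(t,n)[:1]: L[n]=r['position'];print(t,n,r['position'],r['score'])
    if len(L)==2: print(tri(S['scene'],L['scene'],S['side'],L['side']))
```

```text
[ 0.5297 -0.0784  0.05  ] [0.5044 0.0587 0.05  ] 10.439511974260355
[ 0.6365 -0.0604  0.05  ] [ 0.5296 -0.078   0.05  ] 9.346909008403088
[365. 104.] [387. 100.] [ 0.5289 -0.0682] [ 0.5081 -0.076 ] 20.5
[347. 232.] [398. 232.] [0.5177 0.0697] [0.4607 0.06  ] 9.6
[368. 123.] [341. 158.] [ 0.5213 -0.0508] [ 0.5409 -0.0117] -116.6
[241. 233.] [281. 232.] [0.6356 0.0916] [0.5913 0.0827] 11.3
[268.  89.] [364.  91.] [ 0.6251 -0.0652] [ 0.5317 -0.0799] 8.9
[266.  67.] [268.  88.] [ 0.6293 -0.0849] [ 0.6258 -0.066 ] -79.5
[385. 193.] [389. 220.] [0.487  0.0177] [0.4744 0.0476] -67.2
[252.  63.] [253.  87.] [ 0.6434 -0.0857] [ 0.6398 -0.0646] -80.2
[252. 138.] [249.  62.] [ 0.6348 -0.0153] [ 0.6467 -0.0863] 99.5
[304. 225.] [324. 225.] [0.5663 0.0697] [0.5443 0.0657] 10.3
[364. 132.] [357. 229.] [ 0.5238 -0.0415] [0.507  0.0646] -81.0
[337. 206.] [339. 151.] [0.5345 0.0409] [ 0.5444 -0.0185] 99.6
[245.  64.] [248. 137.] [ 0.6504 -0.0833] [ 0.6393 -0.0158] -80.7
[338. 146.] [360. 117.] [ 0.5469 -0.0226] [ 0.5303 -0.0547] 62.6
[261. 206.] [262. 229.] [0.6174 0.0556] [0.6128 0.0833] -80.7
[313. 116.] [333. 105.] [ 0.5777 -0.0478] [ 0.5593 -0.062 ] 37.8
[336. 149.] [291. 149.] [ 0.5483 -0.019 ] [ 0.5943 -0.0107] -169.9
[245. 171.] [241.  83.] [0.6385 0.0198] [ 0.6522 -0.0659] 99.1
[290. 152.] [291. 206.] [ 0.5947 -0.0081] [0.585  0.0499] -80.4
[([376.8, 113.1], 0.77, array([ 0.5257, -0.0601,  0.104 ]))]
screw_head scene [307.7, 201.2] 0.68
screw_head side [333.7, 194.1] 0.77
(array([0.5694, 0.0325, 0.1286]), np.float64(0.00410146120934342))
key_socket scene [304.4, 180.2] 0.72
key_socket side [330.8, 179.8] 0.56
(array([0.5618, 0.0206, 0.1876]), np.float64(0.009064423816398538))
nut_knob scene [305.7, 197.3] 0.23
nut_knob side [331.7, 224.2] 0.76
(array([ 0.5356, -0.0354,  0.0854]), np.float64(0.0024423775495142556))
```

```bash
python3 -m inch '[{"ax":0,"ay":0,"dx":-0.5,"dy":0.5,"dz":15,"az":0.3,"fingers":5},{"ax":0,"ay":0,"dx":-0.5,"dy":0.5,"dz":30,"az":0.3,"fingers":5},{"ax":0,"ay":0,"dx":-0.5,"dy":0.5,"dz":35,"az":0.3,"fingers":5},{"ax":0,"ay":0,"dx":-0.5,"dy":0.5,"dz":38,"az":0.3,"fingers":5},{"ax":0,"ay":0,"dx":-0.5,"dy":0.5,"dz":38,"az":0.3,"fingers":5}]'
```

```text
clock: 10.15
tool_pos: [0.5631, 0.0224, 0.1571]
orientation: [-180.0, -0.0, -80.3]
force: [-0.3, -0.8, -1.7]
opening: 0.0138
```

```bash
python3 -m inch '[{"ax":0,"ay":0,"dx":0,"dy":0,"dz":3,"az":0,"fingers":5},{"ax":0,"ay":0,"dx":0,"dy":0,"dz":6,"az":0,"fingers":5},{"ax":0,"ay":0,"dx":0,"dy":0,"dz":9,"az":0,"fingers":5},{"ax":0,"ay":0,"dx":0,"dy":0,"dz":9,"az":0,"fingers":5}]'
```

```text
clock: 10.65
tool_pos: [0.5632, 0.0225, 0.1479]
orientation: [-180.0, 0.0, -80.3]
force: [2.0, -0.8, -3.9]
opening: 0.0134
```

```bash
python3 -m inch '[{"ax":0,"ay":0,"dx":0,"dy":0,"dz":2.5,"az":0,"fingers":5},{"ax":0,"ay":0,"dx":0,"dy":0,"dz":5,"az":0,"fingers":5},{"ax":0,"ay":0,"dx":0,"dy":0,"dz":6,"az":0,"fingers":5},{"ax":0,"ay":0,"dx":0,"dy":0,"dz":6,"az":0,"fingers":5}]'
python3 look.py 9 key_tab=.1575
python3 - <<'E'
from h import *
for n in ['scene','side']:
    s=snapshot(n); x,y=(306,195) if n=='scene' else (332,190)
    cv2.imwrite(f'pics/c{n}9.png',cv2.resize(s['image'][y-60:y+60,x-60:x+60,::-1],None,fx=5,fy=5,interpolation=cv2.INTER_CUBIC))
E
```

```text
clock: 11.15
tool_pos: [0.5633, 0.0225, 0.1429]
orientation: [-179.9, -0.0, -80.3]
force: [0.1, -0.4, 5.0]
opening: 0.014
11.2 [0.5633 0.0225 0.1429] [-179.9419   -0.0092  -80.2547] [-0.7962  0.3004  5.1479] 0.013615996120896761 cam [ 0.5757 -0.0527  0.3019] [-0.0691  0.2831 -0.9569]
key_tab [311.9 258.7] 0.8 [0.5638 0.024  0.1575]
```

View pics/cscene9.png

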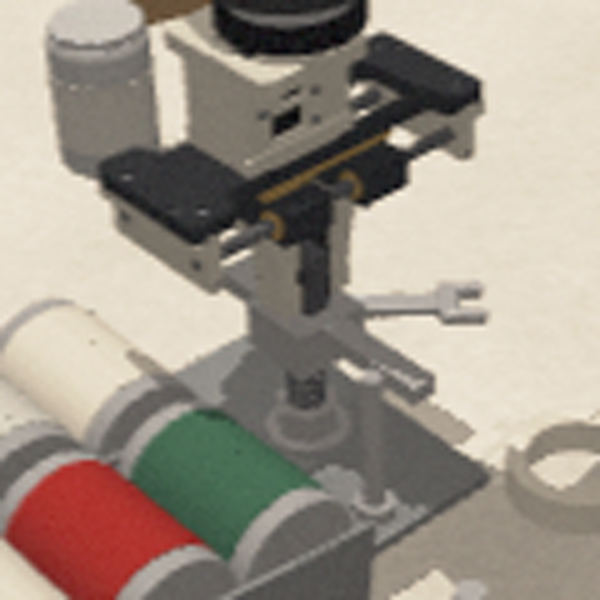

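View pics/cside9.png

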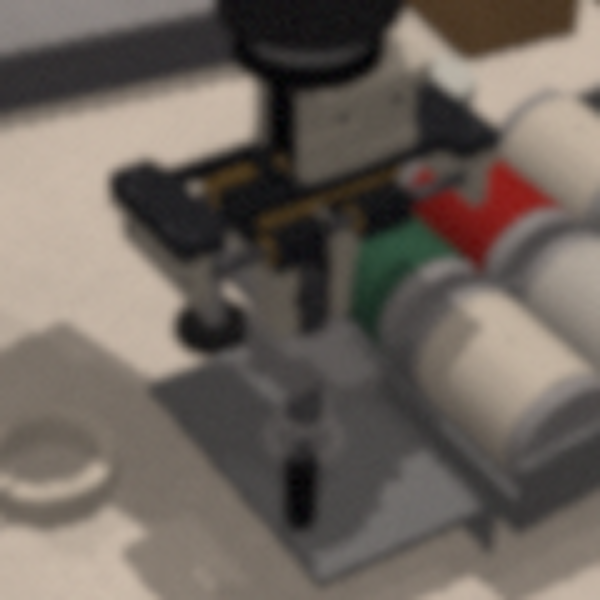

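View pics/wrist9.png

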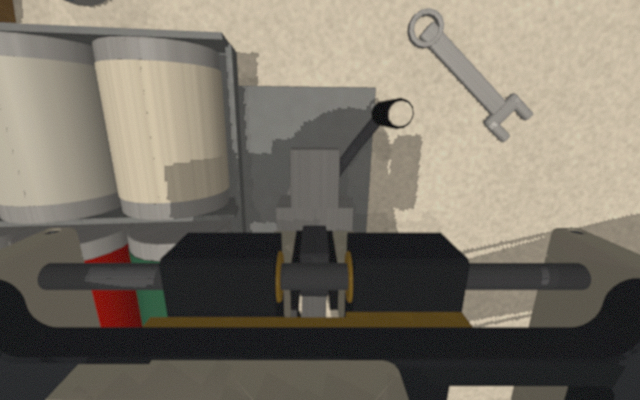

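Key is seated: TCP z is 0.143 as predicted, the upward contact is 5 N, and the arm is on the robot side of the pin (scene crop pin (370,380), arm end (425,380)). Releasing.

```bash
python3 -m inch '[{"ax":0,"ay":0,"dx":0,"dy":0,"dz":-0.5,"az":0,"fingers":35},{"ax":0,"ay":0,"dx":0,"dy":0,"dz":-0.5,"az":0,"fingers":35},{"ax":0,"ay":0,"dx":0,"dy":0,"dz":-0.5,"az":0,"fingers":35},{"ax":0,"ay":0,"dx":0,"dy":0,"dz":-0.5,"az":0,"fingers":35},{"ax":0,"ay":0,"dx":0,"dy":0,"dz":-15,"az":0,"fingers":35},{"ax":0,"ay":0,"dx":0,"dy":0,"dz":-40,"az":0,"fingers":35},{"ax":0,"ay":0,"dx":0,"dy":0,"dz":-75,"az":0,"fingers":35},{"ax":0,"ay":0,"dx":0,"dy":0,"dz":-90,"az":0,"fingers":35}]'
python3 look.py 10 key_tab=.1575 nut_knob=.104 key_arm=.133
python3 - <<'E'
from h import *
for n in ['scene']:
    s=snapshot(n); x,y=(306,195) if n=='scene' else (332,190)
    cv2.imwrite(f'pics/c{n}10.png',cv2.resize(s['image'][y-60:y+60,x-60:x+60,::-1],None,fx=5,fy=5,interpolation=cv2.INTER_CUBIC))
E
```

```text
clock: 12.35
tool_pos: [0.564, 0.0226, 0.2352]
orientation: [-179.8, 0.0, -80.3]
force: [0.1, 0.3, -0.1]
opening: 0.0351
12.4 [0.5644 0.0226 0.2362] [-179.7011    0.0103  -80.2544] [1.4389 0.2569 2.4771] 0.035160294152323815 cam [ 0.576  -0.0527  0.3942] [-0.0664  0.284  -0.9568]
key_tab [314.4 207.2] 0.89 [0.5631 0.0247 0.1575]
nut_knob [368.2 112.6] 0.98 [ 0.5258 -0.0602  0.104 ]
key_arm [317.6 271.7] 0.87 [0.547  0.0996 0.133 ]
```

View pics/wrist10.png

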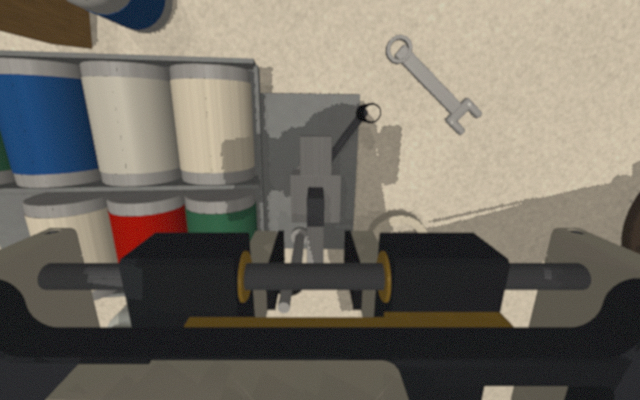

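View pics/cscene10.png

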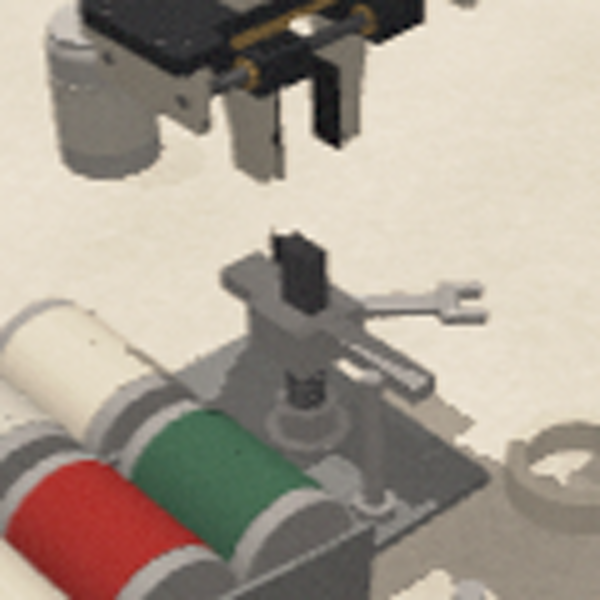

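```bash
python3 go.py .5608 -.075 .2 -114.4;python3 go.py .5608 -.075 .092 -114.4
```

```text
d [95.7 17.8 31. ] rot [ 9.000e-02 -1.000e-02  3.411e+01]
d [ 95.8  17.7 139. ] rot [ 9.000e-02 -1.000e-02  3.411e+01]
```

```bash
python3 -m inch '[{"ax":0,"ay":0,"dx":20,"dy":4,"dz":0,"az":9,"fingers":0},{"ax":0,"ay":0,"dx":50,"dy":9,"dz":0,"az":18,"fingers":0},{"ax":0,"ay":0,"dx":80,"dy":14,"dz":10,"az":27,"fingers":0},{"ax":0,"ay":0,"dx":95.7,"dy":17.8,"dz":30,"az":34,"fingers":0},{"ax":0,"ay":0,"dx":95.7,"dy":17.8,"dz":60,"az":34,"fingers":0},{"ax":0,"ay":0,"dx":95.7,"dy":17.8,"dz":60,"az":34,"fingers":0},{"ax":0,"ay":0,"dx":95.7,"dy":17.8,"dz":60,"az":34,"fingers":0}]'
python3 look.py 11 nut_knob=.104
python3 - <<'E'
from h import *
for n in ['scene','side']:
    s=snapshot(n); x,y=(306,195) if n=='scene' else (332,200)
    cv2.imwrite(f'pics/c{n}11.png',cv2.resize(s['image'][y-60:y+60,x-60:x+60,::-1],None,fx=5,fy=5,interpolation=cv2.INTER_CUBIC))
E
python3 go.py .5608 -.075 .092 -114.4
```

```text
clock: 13.48
tool_pos: [0.5619, -0.0749, 0.1724]
orientation: [180.0, -0.0, -114.2]
force: [0.1, 0.0, 0.1]
opening: 0.0002
13.525 [ 0.5622 -0.0747  0.1729] [-179.9501    0.0074 -114.235 ] [-0.1371  0.0766  0.1744] 0.00023117204951383889 cam [ 0.5305 -0.1443  0.3314] [ 0.0995  0.2735 -0.957 ]
nut_knob [361.2 208.8] 0.96 [ 0.5263 -0.0585  0.104 ]
d [ 1.   1.2 81.1] rot [-0.08  0.05  0.15]
```

View pics/wrist11.png

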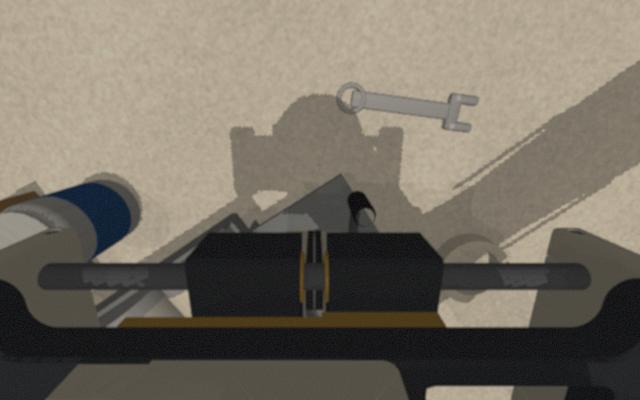

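View pics/cside11.png

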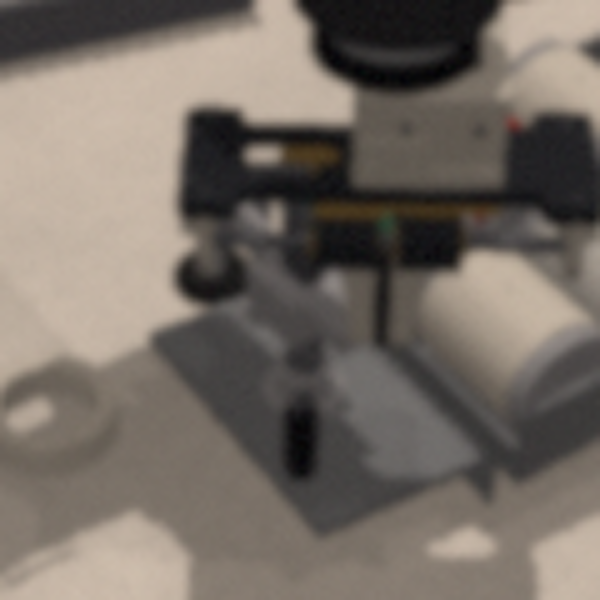

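```bash
python3 -m inch '[{"ax":0,"ay":0,"dx":0,"dy":1,"dz":30,"az":0,"fingers":0},{"ax":0,"ay":0,"dx":0,"dy":1,"dz":60,"az":0,"fingers":0},{"ax":0,"ay":0,"dx":0,"dy":1,"dz":79,"az":0,"fingers":0},{"ax":0,"ay":0,"dx":0,"dy":1,"dz":79,"az":0,"fingers":0},{"ax":0,"ay":0,"dx":0,"dy":1,"dz":79,"az":0,"fingers":0}]'
python3 look.py 12 nut_knob=.104
```

```text
clock: 14.3
tool_pos: [0.5615, -0.0744, 0.0942]
orientation: [-179.9, 0.0, -114.3]
force: [-0.3, -0.3, 0.5]
opening: 0.0003
14.35 [ 0.5616 -0.0743  0.0944] [-179.8985    0.0562 -114.2579] [ 0.1717 -0.2048  0.5892] -0.00016196071907453218 cam [ 0.5298 -0.1439  0.2532] [ 0.1014  0.2739 -0.9567]
```

View pics/wrist12.png

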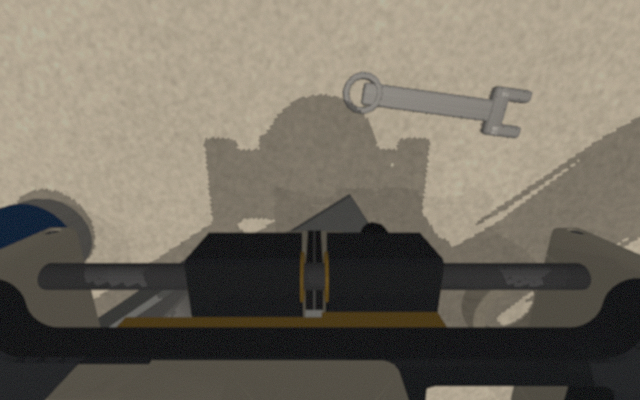

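```bash
python3 -m inch '[{"ax":0,"ay":0,"dx":0,"dy":4,"dz":0,"az":0,"fingers":0},{"ax":0,"ay":0,"dx":0,"dy":8,"dz":0,"az":0,"fingers":0},{"ax":0,"ay":0,"dx":1.2,"dy":12.2,"dz":0,"az":2.5,"fingers":0},{"ax":0,"ay":0,"dx":2.2,"dy":16,"dz":0,"az":5,"fingers":0},{"ax":0,"ay":0,"dx":3.1,"dy":20,"dz":0,"az":7.5,"fingers":0},{"ax":0,"ay":0,"dx":3.8,"dy":24.1,"dz":0,"az":10,"fingers":0}]'
python3 look.py 13
```

```text
clock: 15.15
tool_pos: [0.5373, -0.0679, 0.0934]
orientation: [-179.9, 0.0, -124.3]
force: [0.4, 0.7, 0.1]
opening: 0.0001
15.2 [ 0.5368 -0.0678  0.0934] [-179.9662    0.0402 -124.4739] [-0.2309  0.5681 -0.7735] 0.0005752504715626935 cam [ 0.4941 -0.1309  0.2524] [ 0.1474  0.2523 -0.9566]
```

View pics/wrist13.png

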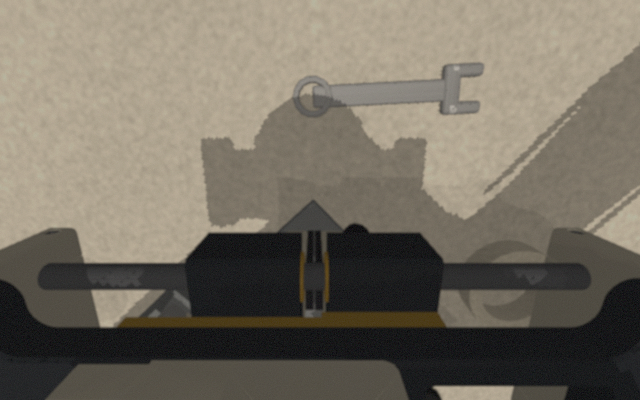

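```bash
python3 -m inch '[{"ax":0,"ay":0,"dx":1.0,"dy":4,"dz":0,"az":2.5,"fingers":0},{"ax":0,"ay":0,"dx":1.8,"dy":7.9,"dz":0,"az":5,"fingers":0},{"ax":0,"ay":0,"dx":2.5,"dy":12,"dz":0,"az":7.5,"fingers":0},{"ax":0,"ay":0,"dx":3,"dy":16,"dz":0,"az":10,"fingers":0},{"ax":0,"ay":0,"dx":3.3,"dy":20,"dz":0,"az":12.5,"fingers":0},{"ax":0,"ay":0,"dx":3.4,"dy":24.1,"dz":0,"az":15,"fingers":0},{"ax":0,"ay":0,"dx":3.3,"dy":28.3,"dz":0,"az":17.5,"fingers":0},{"ax":0,"ay":0,"dx":3.1,"dy":32.3,"dz":0,"az":20,"fingers":0}]'
cat > st.py <<'E'
from h import *
f=[];
o=get_obs();Rt=R.from_euler('xyz',o['orientation'],degrees=True)
S=np.array([.5634,.0227,0]);v=o['tool_pos']-S
print(o['clock'],o['tool_pos'].round(4),'yaw',o['orientation'][2].round(2),'tool-frame force',Rt.inv().apply(o['force']).round(2),'S in tool',(Rt.inv().apply(-v)*1000).round(1))
E
python3 st.py; python3 look.py 14 nut_knob=.104
```

```text
clock: 16.2
tool_pos: [0.5084, -0.0526, 0.0934]
orientation: [-180.0, -0.0, -144.3]
force: [-0.1, -1.5, 1.4]
opening: 0.0005
16.2 [ 0.5084 -0.0526  0.0934] yaw -144.31 tool-frame force [ 1.01 -1.16 -1.35] S in tool [-88.6  29.1  93.4]
16.25 [ 0.5081 -0.0524  0.0934] [-179.9917   -0.0066 -144.4315] [-0.134  -2.0316  0.388 ] 0.0003974407674789073 cam [ 0.4466 -0.0971  0.2524] [ 0.2235  0.1868 -0.9569]
```

View pics/wrist14.png

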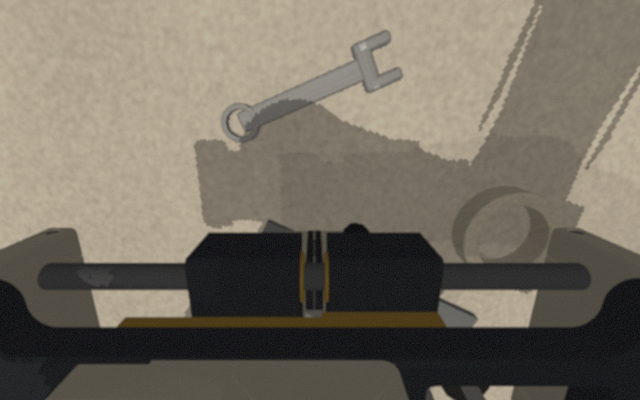

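```bash
python3 -m inch '[{"ax":0,"ay":0,"dx":0.6,"dy":2,"dz":0,"az":1.25,"fingers":0},{"ax":0,"ay":0,"dx":1.1,"dy":4,"dz":0,"az":2.5,"fingers":0},{"ax":0,"ay":0,"dx":1.6,"dy":5.9,"dz":0,"az":3.75,"fingers":0},{"ax":0,"ay":0,"dx":2.1,"dy":7.9,"dz":0,"az":5,"fingers":0},{"ax":0,"ay":0,"dx":2.1,"dy":7.9,"dz":0,"az":5,"fingers":0}]' >/dev/null; python3 st.py
python3 -m inch '[{"ax":0,"ay":0,"dx":0.6,"dy":2,"dz":0,"az":1.25,"fingers":0},{"ax":0,"ay":0,"dx":1.1,"dy":4,"dz":0,"az":2.5,"fingers":0},{"ax":0,"ay":0,"dx":1.1,"dy":4,"dz":0,"az":2.5,"fingers":0}]' >/dev/null; python3 st.py
```

```text
16.925 [ 0.5023 -0.0471  0.0931] yaw -149.29 tool-frame force [ 0.61 -1.39 -0.9 ] S in tool [-88.2  28.8  93.1]
17.3 [ 0.4993 -0.0442  0.0931] yaw -151.8 tool-frame force [ 0.69 -1.37 -0.89] S in tool [-88.1  28.7  93.1]
```

```bash
python3 -m inch '[{"ax":0,"ay":0,"dx":0.6,"dy":2,"dz":0,"az":1.25,"fingers":0},{"ax":0,"ay":0,"dx":1.3,"dy":4,"dz":0,"az":2.5,"fingers":0},{"ax":0,"ay":0,"dx":1.3,"dy":4,"dz":0,"az":2.5,"fingers":0}]' >/dev/null; python3 st.py
python3 -m inch '[{"ax":0,"ay":0,"dx":0.6,"dy":2,"dz":0,"az":1.25,"fingers":0},{"ax":0,"ay":0,"dx":1.3,"dy":4,"dz":0,"az":2.5,"fingers":0},{"ax":0,"ay":0,"dx":1.3,"dy":4,"dz":0,"az":2.5,"fingers":0}]' >/dev/null; python3 st.py
```

```text
17.675 [ 0.4963 -0.0413  0.0931] yaw -154.29 tool-frame force [ 0.37 -0.84 -0.07] S in tool [-88.2  28.5  93.1]
18.05 [ 0.4934 -0.0382  0.0931] yaw -156.79 tool-frame force [-0.41 -0.17  0.28] S in tool [-88.3  28.4  93.1]
```

```bash
python3 -m inch '[{"ax":0,"ay":0,"dx":0.6,"dy":2,"dz":0,"az":1.25,"fingers":0},{"ax":0,"ay":0,"dx":1.3,"dy":4,"dz":0,"az":2.5,"fingers":0},{"ax":0,"ay":0,"dx":1.3,"dy":4,"dz":0,"az":2.5,"fingers":0}]' >/dev/null; python3 st.py
```

```text
18.425 [ 0.4907 -0.0351  0.0931] yaw -159.29 tool-frame force [-0.13 -0.7   0.19] S in tool [-88.4  28.3  93.1]
```

```bash
python3 -m inch '[{"ax":0,"ay":0,"dx":0.6,"dy":2,"dz":0,"az":1.25,"fingers":0},{"ax":0,"ay":0,"dx":1.3,"dy":4,"dz":0,"az":2.5,"fingers":0},{"ax":0,"ay":0,"dx":1.3,"dy":4,"dz":0,"az":2.5,"fingers":0}]' >/dev/null; python3 st.py
python3 -m inch '[{"ax":0,"ay":0,"dx":0.6,"dy":2,"dz":0,"az":1.25,"fingers":0},{"ax":0,"ay":0,"dx":1.3,"dy":4,"dz":0,"az":2.5,"fingers":0},{"ax":0,"ay":0,"dx":1.3,"dy":4,"dz":0,"az":2.5,"fingers":0}]' >/dev/null; python3 st.py
```

```text
18.8 [ 0.488  -0.0318  0.0931] yaw -161.79 tool-frame force [-0.99 -1.35 -0.53] S in tool [-88.7  28.2  93.1]
19.175 [ 0.4855 -0.0284  0.0931] yaw -164.29 tool-frame force [-1.34 -1.47 -0.41] S in tool [-88.8  28.1  93.1]
```

```bash
python3 look.py 15
```

```text
19.225 [ 0.4855 -0.0285  0.0931] [ 179.9995    0.0027 -164.2673] [ 0.2415 -0.2916  0.2607] 0.0002495110606043706 cam [ 0.4122 -0.0493  0.2521] [ 0.2737  0.0995 -0.9569]
```

View pics/wrist15.png

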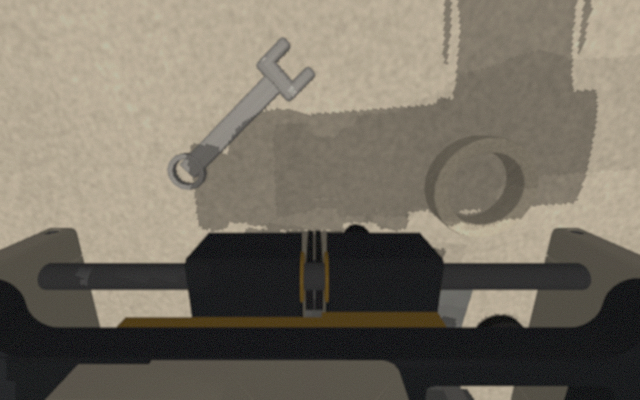

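```bash
python3 -m inch '[{"ax":0,"ay":0,"dx":0.6,"dy":2,"dz":0,"az":1.25,"fingers":0},{"ax":0,"ay":0,"dx":1.2,"dy":4,"dz":0,"az":2.5,"fingers":0},{"ax":0,"ay":0,"dx":1.2,"dy":4,"dz":0,"az":2.5,"fingers":0}]' >/dev/null; python3 st.py
python3 -m inch '[{"ax":0,"ay":0,"dx":0.6,"dy":2,"dz":0,"az":1.25,"fingers":0},{"ax":0,"ay":0,"dx":1.2,"dy":4,"dz":0,"az":2.5,"fingers":0},{"ax":0,"ay":0,"dx":1.2,"dy":4,"dz":0,"az":2.5,"fingers":0}]' >/dev/null; python3 st.py
```

```text
19.6 [ 0.4832 -0.0249  0.0931] yaw -166.79 tool-frame force [-1.68 -1.01  0.1 ] S in tool [-88.9  28.   93.1]
19.975 [ 0.4811 -0.0213  0.0931] yaw -169.29 tool-frame force [-1.71 -0.51  0.66] S in tool [-89.   27.9  93.1]
```

```bash
python3 -m inch '[{"ax":0,"ay":0,"dx":0.6,"dy":2,"dz":0,"az":1.25,"fingers":0},{"ax":0,"ay":0,"dx":1.2,"dy":4,"dz":0,"az":2.5,"fingers":0},{"ax":0,"ay":0,"dx":1.2,"dy":4,"dz":0,"az":2.5,"fingers":0}]' >/dev/null; python3 st.py
```

```text
20.35 [ 0.4793 -0.0176  0.0931] yaw -171.79 tool-frame force [-0.   -0.99 -0.26] S in tool [-89.   27.8  93.1]
```

```bash
python3 -m inch '[{"ax":0,"ay":0,"dx":0.6,"dy":2,"dz":0,"az":1.25,"fingers":0},{"ax":0,"ay":0,"dx":1.2,"dy":4,"dz":0,"az":2.5,"fingers":0},{"ax":0,"ay":0,"dx":1.2,"dy":4,"dz":0,"az":2.5,"fingers":0}]' >/dev/null; python3 st.py
python3 -m inch '[{"ax":0,"ay":0,"dx":0.6,"dy":2,"dz":0,"az":1.25,"fingers":0},{"ax":0,"ay":0,"dx":1.2,"dy":4,"dz":0,"az":2.5,"fingers":0},{"ax":0,"ay":0,"dx":1.2,"dy":4,"dz":0,"az":2.5,"fingers":0}]' >/dev/null; python3 st.py
```

```text
20.725 [ 0.4774 -0.0138  0.0931] yaw -174.29 tool-frame force [-1.45 -1.02 -1.55] S in tool [-89.2  27.8  93.1]
21.1 [ 0.4759 -0.0099  0.0931] yaw -176.79 tool-frame force [-0.19 -0.13  0.27] S in tool [-89.2  27.7  93.1]
```

```bash
python3 -m inch '[{"ax":0,"ay":0,"dx":0.6,"dy":2,"dz":0,"az":1.25,"fingers":0},{"ax":0,"ay":0,"dx":1.2,"dy":4,"dz":0,"az":2.5,"fingers":0},{"ax":0,"ay":0,"dx":1.2,"dy":4,"dz":0,"az":2.5,"fingers":0}]' >/dev/null; python3 st.py
```

```text
21.475 [ 0.4745 -0.006   0.0931] yaw -179.29 tool-frame force [-2.07 -2.02 -0.02] S in tool [-89.2  27.6  93.1]
```

```bash
python3 -m inch '[{"ax":0,"ay":0,"dx":0.6,"dy":2,"dz":0,"az":1.25,"fingers":0},{"ax":0,"ay":0,"dx":1.2,"dy":4,"dz":0,"az":2.5,"fingers":0},{"ax":0,"ay":0,"dx":1.2,"dy":4,"dz":0,"az":2.5,"fingers":0}]' >/dev/null; python3 st.py
```

```text
21.85 [ 0.4732 -0.0021  0.0931] yaw 178.2 tool-frame force [-1.3  -2.63  0.21] S in tool [-89.3  27.6  93.1]
```

```bash
python3 -m inch '[{"ax":0,"ay":0,"dx":0.6,"dy":2,"dz":0,"az":1.25,"fingers":0},{"ax":0,"ay":0,"dx":1.2,"dy":4,"dz":0,"az":2.5,"fingers":0},{"ax":0,"ay":0,"dx":1.2,"dy":4,"dz":0,"az":2.5,"fingers":0}]' >/dev/null; python3 st.py
```

```text
22.225 [0.4722 0.002  0.0931] yaw 175.71 tool-frame force [-0.64 -1.74 -0.65] S in tool [-89.4  27.4  93.1]
```

```bash
python3 -m inch '[{"ax":0,"ay":0,"dx":0.6,"dy":2,"dz":0,"az":1.25,"fingers":0},{"ax":0,"ay":0,"dx":1.2,"dy":4,"dz":0,"az":2.5,"fingers":0},{"ax":0,"ay":0,"dx":1.2,"dy":4,"dz":0,"az":2.5,"fingers":0}]' >/dev/null; python3 st.py
```

```text
22.6 [0.4713 0.0061 0.0931] yaw 173.21 tool-frame force [-0.23 -1.6   0.19] S in tool [-89.5  27.4  93.1]
```

```bash
python3 look.py 16; python3 st.py
```

```text
22.65 [0.4713 0.0061 0.0931] [179.9963   0.003  173.2327] [ 1.8484 -2.7344 -0.5322] 7.99816589792051e-05 cam [0.3957 0.0147 0.2521] [ 0.2906 -0.0128 -0.957 ]
22.65 [0.4713 0.0061 0.0931] yaw 173.23 tool-frame force [-2.16 -2.5   0.53] S in tool [-89.5  27.4  93.1]
```

View pics/wrist16.png

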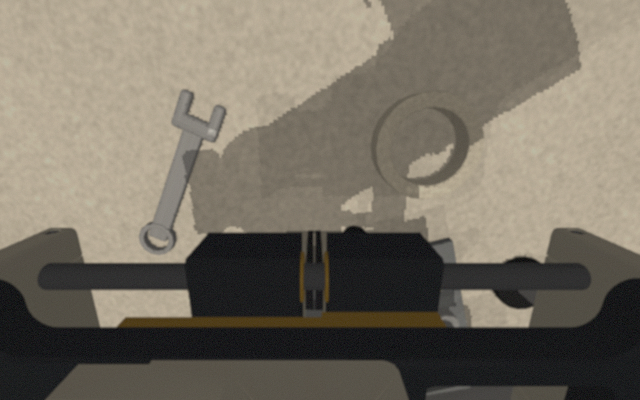

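```bash
python3 -m inch '[{"ax":0,"ay":0,"dx":0.5,"dy":1.6,"dz":0,"az":1,"fingers":0},{"ax":0,"ay":0,"dx":1,"dy":3.2,"dz":0,"az":2,"fingers":0},{"ax":0,"ay":0,"dx":1,"dy":3.2,"dz":0,"az":2,"fingers":0}]' >/dev/null; python3 st.py
```

```text
23.025 [0.4707 0.0093 0.0931] yaw 171.21 tool-frame force [-1.09 -3.05  0.39] S in tool [-89.6  27.4  93.1]
```

```bash
python3 -m inch '[{"ax":0,"ay":0,"dx":0.5,"dy":1.6,"dz":0,"az":1,"fingers":0},{"ax":0,"ay":0,"dx":1,"dy":3.2,"dz":0,"az":2,"fingers":0},{"ax":0,"ay":0,"dx":1,"dy":3.2,"dz":0,"az":2,"fingers":0}]' >/dev/null; python3 st.py
```

```text
23.4 [0.4702 0.0127 0.0931] yaw 169.21 tool-frame force [-2.07 -3.28  1.52] S in tool [-89.7  27.2  93.1]
```

```bash
python3 -m inch '[{"ax":0,"ay":0,"dx":0.5,"dy":1.6,"dz":0,"az":1,"fingers":0},{"ax":0,"ay":0,"dx":1,"dy":3.2,"dz":0,"az":2,"fingers":0},{"ax":0,"ay":0,"dx":1,"dy":3.2,"dz":0,"az":2,"fingers":0}]' >/dev/null; python3 st.py
```

```text
23.775 [0.4697 0.0159 0.093 ] yaw 167.21 tool-frame force [-2.53 -3.88  0.18] S in tool [-89.9  27.4  93. ]
```

```bash
python3 -m inch '[{"ax":0,"ay":0,"dx":0.4,"dy":1.2,"dz":0,"az":0.75,"fingers":0},{"ax":0,"ay":0,"dx":0.7,"dy":2.4,"dz":0,"az":1.5,"fingers":0},{"ax":0,"ay":0,"dx":0.7,"dy":2.4,"dz":0,"az":1.5,"fingers":0}]' >/dev/null; python3 st.py
```

```text
24.15 [0.4693 0.018  0.0929] yaw 165.71 tool-frame force [-3.39 -5.74  0.78] S in tool [-90.   27.8  92.9]
```

```bash
python3 -m inch '[{"ax":0,"ay":0,"dx":0.4,"dy":1.2,"dz":0,"az":0.75,"fingers":0},{"ax":0,"ay":0,"dx":0.7,"dy":2.4,"dz":0,"az":1.5,"fingers":0},{"ax":0,"ay":0,"dx":0.7,"dy":2.4,"dz":0,"az":1.5,"fingers":0}]' >/dev/null; python3 st.py
python3 - <<'E'
from h import *
for n in ['scene','side']:
    s=snapshot(n); x,y=(306,195) if n=='scene' else (332,200)
    cv2.imwrite(f'pics/c{n}17.png',cv2.resize(s['image'][y-60:y+60,x-60:x+60,::-1],None,fx=5,fy=5,interpolation=cv2.INTER_CUBIC))
E
```

```text
24.525 [0.4691 0.0202 0.0929] yaw 164.21 tool-frame force [-3.49 -6.45  0.56] S in tool [-90.2  28.2  92.8]
```

View pics/cscene17.png

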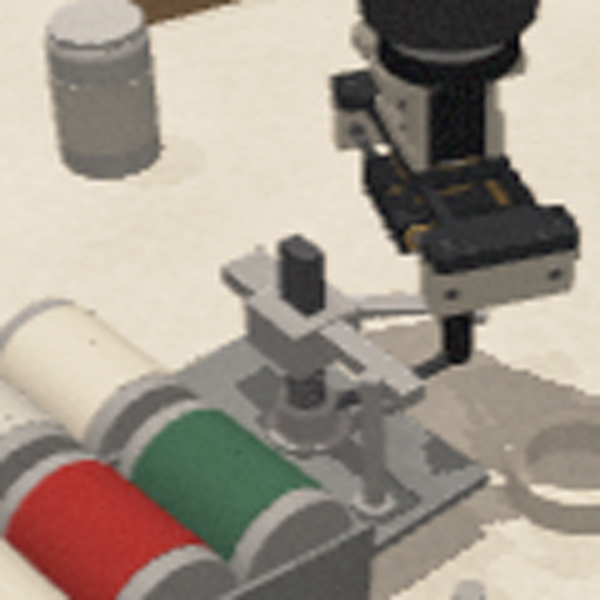

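View pics/cside17.png

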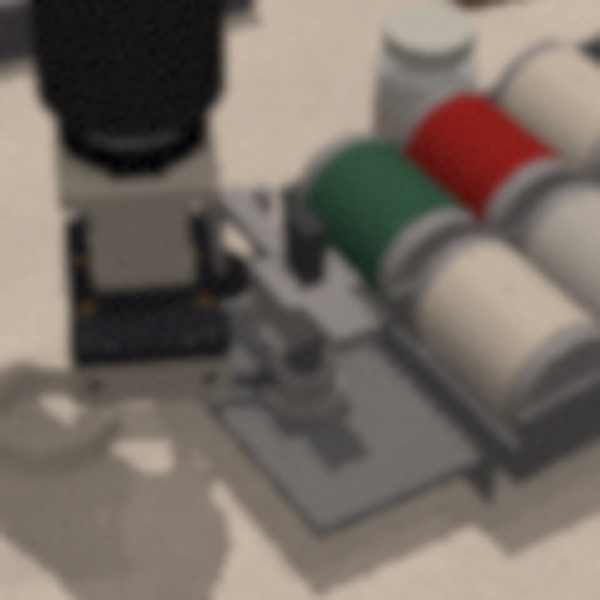

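```bash
python3 -m inch '[{"ax":0,"ay":0,"dx":0.1,"dy":0.8,"dz":0,"az":0.5,"fingers":0},{"ax":0,"ay":0,"dx":0.2,"dy":1.6,"dz":0,"az":1,"fingers":0},{"ax":0,"ay":0,"dx":0.2,"dy":1.6,"dz":0,"az":1,"fingers":0}]' >/dev/null; python3 st.py
```

```text
25.0 [0.469  0.0215 0.0928] yaw 163.2 tool-frame force [-3.63 -8.92  0.88] S in tool [-90.2  28.6  92.6]
```

```bash
python3 -m inch '[{"ax":0,"ay":0,"dx":0.1,"dy":0.8,"dz":0,"az":0.5,"fingers":0},{"ax":0,"ay":0,"dx":0.2,"dy":1.6,"dz":0,"az":1,"fingers":0},{"ax":0,"ay":0,"dx":0.2,"dy":1.6,"dz":0,"az":1,"fingers":0}]' >/dev/null; python3 st.py
```

```text
25.375 [0.4688 0.0228 0.0927] yaw 162.2 tool-frame force [-3.57 -9.36 -0.98] S in tool [-90.2  29.1  92.5]
```

```bash
python3 -m inch '[{"ax":0,"ay":0,"dx":0.1,"dy":0.8,"dz":0,"az":0.5,"fingers":0},{"ax":0,"ay":0,"dx":0.2,"dy":1.6,"dz":0,"az":1,"fingers":0},{"ax":0,"ay":0,"dx":0.2,"dy":1.6,"dz":0,"az":1,"fingers":0}]' >/dev/null; python3 st.py
```

```text
25.75 [0.4688 0.0241 0.0927] yaw 161.2 tool-frame force [ -3.21 -10.46  -1.7 ] S in tool [-90.2  29.4  92.4]
```

```bash
python3 -m inch '[{"ax":0,"ay":0,"dx":0.0,"dy":0.8,"dz":0,"az":0.5,"fingers":0},{"ax":0,"ay":0,"dx":0.0,"dy":1.6,"dz":0,"az":1,"fingers":0},{"ax":0,"ay":0,"dx":0.0,"dy":1.6,"dz":0,"az":1,"fingers":0}]' >/dev/null; python3 st.py
```

```text
26.125 [0.4688 0.0254 0.0926] yaw 160.19 tool-frame force [ -1.5  -11.17  -2.51] S in tool [-90.1  29.9  92.2]
```

```bash
python3 - <<'E'
from h import *
for n in ['scene','side']:
    s=snapshot(n); x,y=(306,195) if n=='scene' else (332,200)
    cv2.imwrite(f'pics/c{n}18.png',cv2.resize(s['image'][y-60:y+60,x-60:x+60,::-1],None,fx=5,fy=5,interpolation=cv2.INTER_CUBIC))
E
python3 st.py
```

```text
26.225 [0.4689 0.0253 0.0926] yaw 160.19 tool-frame force [ -3.6  -11.26  -2.95] S in tool [-90.1  29.9  92.3]
```

View pics/cscene18.png

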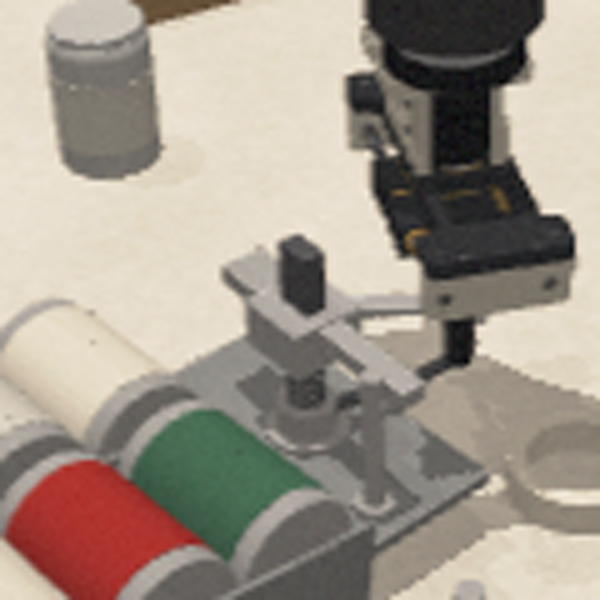

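View pics/cside18.png

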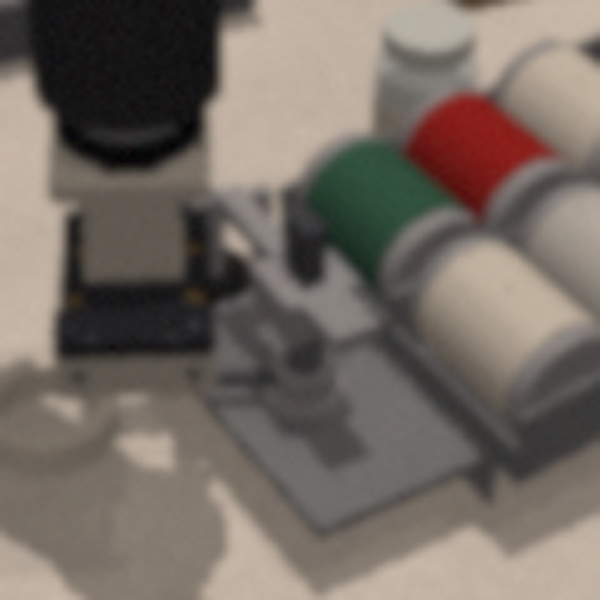

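```bash
python3 -m inch '[{"ax":0,"ay":0,"dx":-0.2,"dy":1,"dz":0,"az":0,"fingers":0},{"ax":0,"ay":0,"dx":-0.4,"dy":2,"dz":0,"az":0,"fingers":0},{"ax":0,"ay":0,"dx":-0.4,"dy":2,"dz":0,"az":0,"fingers":0}]' >/dev/null; python3 st.py
```

```text
26.6 [0.4693 0.0268 0.0925] yaw 160.19 tool-frame force [ -0.36 -13.31  -4.98] S in tool [-90.3  28.5  92.1]
```

```bash
python3 -m inch '[{"ax":0,"ay":0,"dx":-0.1,"dy":1,"dz":0,"az":0,"fingers":0},{"ax":0,"ay":0,"dx":-0.2,"dy":1.6,"dz":0,"az":0,"fingers":0},{"ax":0,"ay":0,"dx":-0.2,"dy":1.6,"dz":0,"az":0,"fingers":0}]' >/dev/null; python3 st.py
```

```text
26.975 [0.4696 0.0279 0.0925] yaw 160.18 tool-frame force [  1.35 -13.54  -6.57] S in tool [-90.4  27.4  92. ]
```

```bash
python3 -m inch '[{"ax":0,"ay":0,"dx":-0.1,"dy":0.5,"dz":-0.4,"az":0,"fingers":0},{"ax":0,"ay":0,"dx":-0.1,"dy":1.2,"dz":-0.8,"az":0,"fingers":0},{"ax":0,"ay":0,"dx":-0.1,"dy":1.2,"dz":-0.8,"az":0,"fingers":0}]' >/dev/null; python3 st.py
```

```text
27.35 [0.47   0.0288 0.093 ] yaw 160.18 tool-frame force [ -2.41 -14.03  -1.  ] S in tool [-90.3  26.4  92.4]
```

```bash
python3 -m inch '[{"ax":0,"ay":0,"dx":0,"dy":0,"dz":0,"az":0,"fingers":0}]' >/dev/null; python3 st.py;  python3 -m inch '[{"ax":0,"ay":0,"dx":0,"dy":0,"dz":0,"az":0,"fingers":0}]' >/dev/null; python3 st.py
```

```text
27.475 [0.47   0.0288 0.093 ] yaw 160.17 tool-frame force [ -3.02 -14.81  -2.32] S in tool [-90.3  26.5  92.4]
27.6 [0.47   0.0288 0.093 ] yaw 160.17 tool-frame force [ -1.7  -14.32  -1.14] S in tool [-90.3  26.5  92.4]
```

```bash
python3 -m inch '[{"ax":0,"ay":0,"dx":-0.1,"dy":0.4,"dz":-0.1,"az":0,"fingers":0},{"ax":0,"ay":0,"dx":-0.1,"dy":0.8,"dz":-0.2,"az":0,"fingers":0},{"ax":0,"ay":0,"dx":-0.1,"dy":0.8,"dz":-0.2,"az":0,"fingers":0},{"ax":0,"ay":0,"dx":-0.1,"dy":0.8,"dz":-0.2,"az":0,"fingers":0}]' >/dev/null; python3 st.py
python3 - <<'E'
from h import *
w=snapshot('wrist');cv2.imwrite('pics/wrist19.png',w['image'][:,:,::-1])
s=snapshot('scene');x,y=306,195
cv2.imwrite(f'pics/cscene19.png',cv2.resize(s['image'][y-60:y+60,x-60:x+60,::-1],None,fx=5,fy=5,interpolation=cv2.INTER_CUBIC))
E
python3 st.py
```

```text
28.1 [0.4702 0.0293 0.093 ] yaw 160.17 tool-frame force [ -3.35 -14.38  -0.72] S in tool [-90.3  25.9  92.5]
28.2 [0.4702 0.0293 0.0931] yaw 160.17 tool-frame force [ -2.19 -15.43  -1.46] S in tool [-90.3  26.   92.5]
```

View pics/wrist19.png

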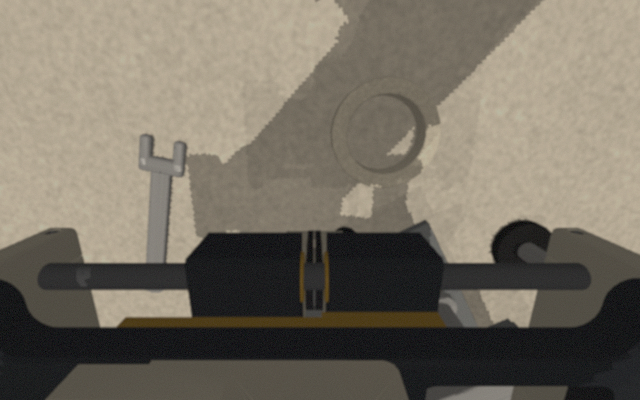

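View pics/cscene19.png

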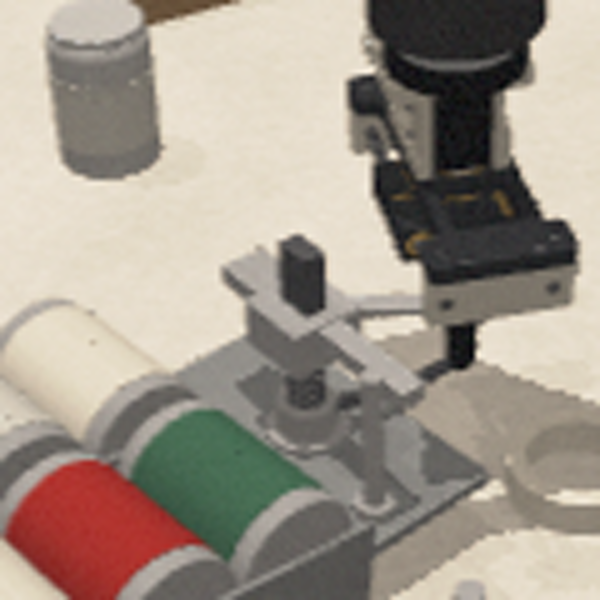

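```bash
python3 -m inch '[{"ax":0,"ay":0,"dx":0,"dy":-3,"dz":0,"az":0,"fingers":0},{"ax":0,"ay":0,"dx":0,"dy":-7,"dz":0,"az":0,"fingers":0},{"ax":0,"ay":0,"dx":3,"dy":-16,"dz":0,"az":0,"fingers":0},{"ax":0,"ay":0,"dx":5,"dy":-20,"dz":-10,"az":0,"fingers":0},{"ax":0,"ay":0,"dx":5,"dy":-20,"dz":-40,"az":0,"fingers":0},{"ax":0,"ay":0,"dx":5,"dy":-20,"dz":-90,"az":0,"fingers":0},{"ax":0,"ay":0,"dx":5,"dy":-20,"dz":-130,"az":0,"fingers":0},{"ax":0,"ay":0,"dx":5,"dy":-20,"dz":-140,"az":0,"fingers":0}]'
python3 look.py 20 nut_knob=.104 key_tab=.1575 key_arm=.133
python3 - <<'E'
from h import *
for n in ['scene','side']:
    s=snapshot(n); x,y=(306,195) if n=='scene' else (332,200)
    cv2.imwrite(f'pics/c{n}20.png',cv2.resize(s['image'][y-60:y+60,x-60:x+60,::-1],None,fx=5,fy=5,interpolation=cv2.INTER_CUBIC))
E
```

```text
clock: 29.2
tool_pos: [0.4634, 0.016, 0.2378]
orientation: [179.7, 0.3, 160.3]
force: [-0.3, -0.3, -1.5]
opening: 0.0006
29.25 [0.4632 0.0159 0.2374] [179.7744   0.2241 160.2571] [0.9691 0.5737 1.4937] 0.0006402755146879801 cam [0.3908 0.0408 0.3964] [ 0.2858 -0.075  -0.9556]
nut_knob [341.4 189.5] 0.85 [0.4751 0.0426 0.104 ]
key_arm [424.9 251.8] 0.69 [0.5562 0.1008 0.133 ]
```

View pics/wrist20.png

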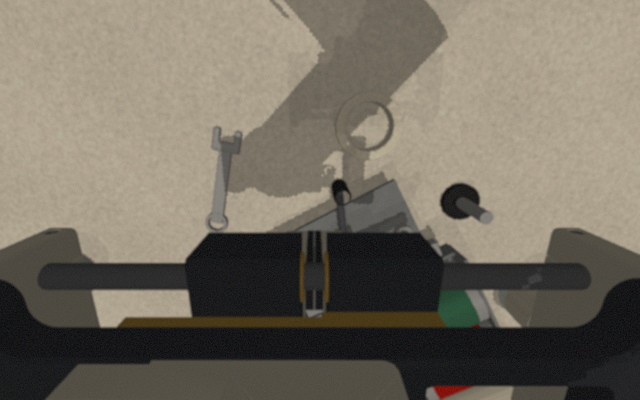

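View pics/cscene20.png

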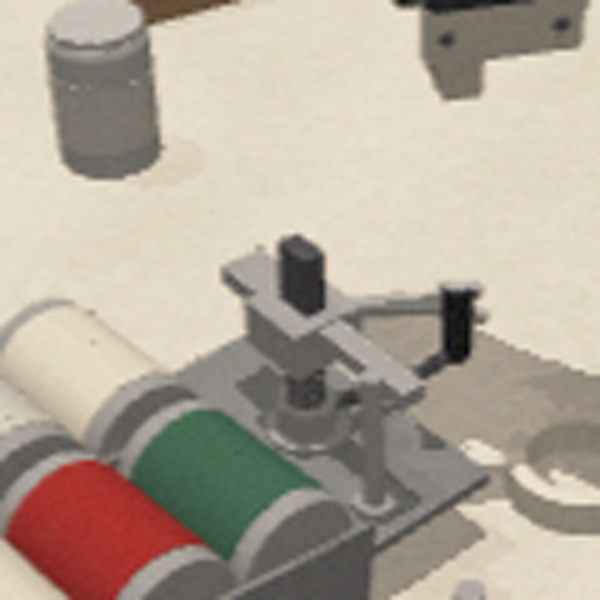

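View pics/cside20.png

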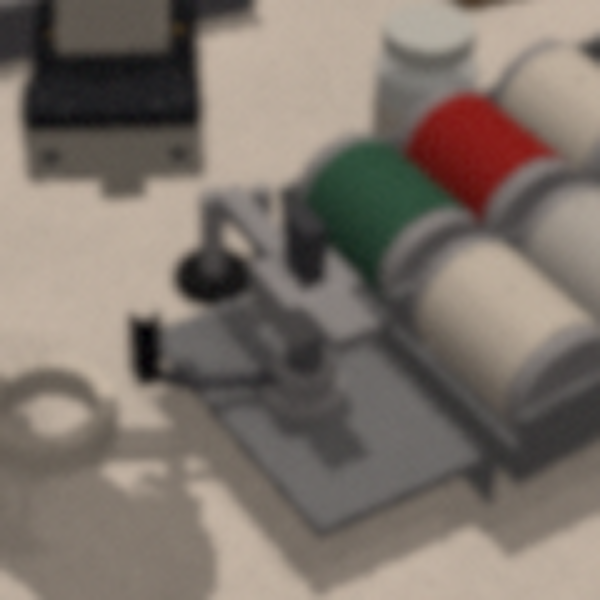

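Run:
```python
from h import *
print(get_obs()['force'],get_obs()['clock']); print(close_job())
```

```text
[ 0.50949859  0.5853942  -0.46921668] 29.5
the job is handed in; nothing more can be done
None
```

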